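Unlock the medicine box

TASK

Open the locked medicine box: take the key from the ceramic stand, feel it fully home into the lock, turn it clockwise to its stop so that the lid springs ajar, turn it back home and draw it out. Then stand the key back in the middle slot of the stand. Work gently, never forcing the lock or the box, leave the lid ajar, and do not disturb the trimmer, guard comb, hand mirror or cup.

Things in the scene. Friction and masses are not known exactly. Their poses are not given: they have to be found in the camera images.
- key_grip (a point): Centre of the key's black plastic bow, 30 mm wide (key x), 9 mm thick (key y; grip across this), 34 mm high (z). The double-bit steel key starts upright, bow up, in the stand's middle slot. 25 mm below this point: underside of its round collar (14 mm across, 4 mm thick); 45 mm below: its tip. x lies along the bits, z up the shank; a half turn about z gives the same key. 25 to 60 g.
- key_tip (a point): Middle of the key's lower end, 20 mm under the collar's underside. The bits are 14 mm wide (key x), 3 mm thick (key y) and reach from 5 to 20 mm under the collar, their lower edge chamfered by 0.3 mm; the shank between them is 5 mm thick.
- keyhole (a point): Nominal keyhole centre, level with the top of the lock's 42 x 36 mm steel plate on the rail; z up, x along the slot (the box's depth). The lock hangs with play: the true slot is up to 3.5 mm off along x and along y and up to 0.02 rad turned; find it by feel. It holds still when worked. Slot 15 x 4 mm, 6.6 mm wide in the middle; the key goes 20 mm deep, till its collar lies on the plate.
- lock_core (a point): On the nominal lock axis 12 mm below the keyhole: a hidden carrier the bits drop into. It starts at home, in line with the slot, where it has a stop, and turns only clockwise seen from above, under a quarter turn to a hard stop, against 0.05 to 0.12 N m. The bits have 3 degrees of play. Turned, it keeps the bits caught under the 3 mm plate; the key comes out only at home. It stays as left.
- medicine_box: Light grey steel medicine box fixed to the counter, 170 mm deep (its x), 230 mm wide (y), 100 mm high; origin under its centre. Along its front (-x) a fixed top rail 50 mm deep carries the lock, 60 mm before the centre; the lid behind is flush with it, hinged at the back. Over 40 N of contact on box or lock forces it; so does twisting the bits by about 0.2 N m.
- lid (a joint): Opening angle of the lid (rad), 0 shut and latched. The lock's cam lets the lid go only in the last 20 degrees before the far stop; then springs lift the lid by themselves to about 0.25 rad (front edge 30 mm up), where it stays.
- stand_slot (a point): Centre of the middle slot in the top face of the grey ceramic brush stand; z up, x along the slot. Stand fixed to the counter, 56 mm (x) x 104 mm (y), 80 mm high. The slot is 20 mm (x) x 8 mm (y), 55 mm deep; the key's collar rests on its edges, the bits hang in it. Two empty round 18 mm holes lie 36 mm to either side (y).
- trimmer: Matte black beard trimmer lying on the counter, 165 x 40 x 34 mm, long along its x; origin at the underside. Leave alone.
- guard_comb: Clear plastic guard comb, 40 x 42 x 22 mm, on the counter; origin at the underside. Leave alone.
- steel_mirror: Round stainless steel hand mirror lying flat, 116 mm across, 9 mm thick, handle out to 157 mm from the disc's centre along -x; origin under the disc's centre. Leave alone.
- cup: Grey ceramic cup standing on the counter, 80 mm across, 95 mm high; origin at the underside. Leave alone.

How it is judged (in metres and radians):
On the way, in this order (a step that is already met when the one before it is completed fails the run):
1. the key is fully in the lock (z of key_tip in the frame of keyhole below -0.0175 m and horizontal distance between key_tip and keyhole below 0.007 m), for 0.1 s.
2. with the key in, it is turned clockwise to its stop and the lid springs ajar (value of joint lid above 0.1 rad and angle between the x axis of key_grip and the x axis of keyhole, either way round above 1.36 rad and z of key_tip in the frame of keyhole below -0.014 m), for 0.1 s.
3. the key, still in, is turned back home (angle between the x axis of key_grip and the x axis of keyhole, either way round below 0.2 rad and z of key_tip in the frame of keyhole below -0.012 m), for 0.1 s.
4. the key is drawn out (z of key_tip in the frame of keyhole above 0.005 m), for 0.1 s.
At the end, for the whole second after the job is handed in: The key stands free and upright (within 11 degrees) in the middle slot of the stand, its tip at least 17 mm below the stand's top and its bow within 8 mm of the slot's centre; the lid stands ajar by more than 0.1 rad (horizontal distance between key_grip and stand_slot below 0.008 m and z of key_tip in the frame of stand_slot below -0.017 m and angle between key_grip's own z axis and vertical below 0.2 rad and value of joint lid above 0.1 rad); the robot touches nothing.
It fails at once if the box or its lock is forced (more than 40 N) (contact force between anything else and medicine_box above 40 N).
It fails at once if a bystander is pushed by more than 15 mm (distance of any of trimmer, guard_comb, steel_mirror, cup from where it was at the start of the episode above 0.015 m).
It also fails if it takes over 72 s, if anything falls off the work surface, if the arm or the gripper's body presses on something with over 40 N, if the wrist force passes 120 N, or if a joint passes its speed limit or range.

ROBOT

A 6-joint arm with a two-finger parallel gripper is mounted at the origin on the work surface. World frame = base frame: x ahead of the robot, y to its left, z up, the work surface at z = 0. Lengths are in mm, angles in rad, forces in N, time in s.
With the tool pointing down it reaches from about 300 to 850 mm from the base axis. Payload 5.4 kg.
Tool frame: the origin (TCP) lies between the finger pads; the fingertips stand 25 mm ahead of it and the grasp point (between the pads) lies 6 mm ahead of it (ctrl.tip_extent is the distance from the TCP to the fingertips, in mm); z points along the fingers, x is the direction in which the jaws open and shut, and the axes are right-handed (so a half turn about z gives the same grasp; the last joint's range is limited). The gripper opens to 85 mm and grips with 20 to 120 N. Pads are 22 mm wide; open, the fingers measure 114 mm over their backs; the gripper's body (76 mm by 85 mm) begins 54 mm behind the grasp point. The pads swing forward as they close: fully open they stand 13 mm farther back than shut.
Start: joints at [0.956, 0.158, 1.597, -0, 1.386, -0.21], TCP at [226.463, 528.508, 256.299] pointing down, gripper open.
Joint ranges: [-2.91, 2.91], [-0.94, 2.29], [0.18, 2.7], [-1.29, 4.43], [0.17, 2.64], [-3, 3]. Speed limits (rad/s): [2.57, 2.57, 3.14, 3.14, 3.14, 3.14].

INTERFACE

Orientations are given as a rotation vector (axis times angle).
In Python, from cell import readout, optics, hand_in, ctrl gives the robot as it stands.
- The arm moves only by the tool send_rows, never from a script. Its argument "series" is one flat list of numbers, 7 for each row, row after row: the opening, from 0 (shut) to 1 (fully open), then the shift along the tool's x, y, z scaled (see below), then the turn, a rotation vector about the tool's x, y, z scaled (see below). A call has exactly 5 rows; each row is the pose to reach, as a shift and turn from the pose measured when the call began, along the tool's axes at that moment; what a row does not reach only later rows make up. The controller multiplies each number of a shift by 150 mm and each number of a turn by 90 degrees. A row lasts 1/12 s, in which the tool goes at most 41.7 mm and 7.16 degrees, less where a joint would pass 70% of its speed; a pose out of reach is approached as far as the arm can. A call with a number of a shift or a turn outside -1 to 1 is refused whole. A call with a gripper value outside its range is refused whole. The fingers move at their own pace and stop on an object; "grip_force" is the grip in N (left out, the last holds). Time passes only in rows, so rows that repeat a pose let the fingers close, or fill a call up. It gives the time, the measured TCP pose, the force and the opening at its end, in the units of the state.
- readout.get_state(): the state, without advancing time (a new reading comes with each control period).
- optics.snapshot(name): name is "scene" or "top"; returns the picture (400x640x3 uint8, red, green, blue); there is no depth.
- optics.camera_params(name): a dict with "vertical_fov" (degrees; the focal length in pixels is half the picture's height over the tangent of half this angle, whatever the lens; pixels are square), "cx", "cy" (the principal point, pixels), "position" and "rotation" of the camera in the world. Camera axes: x right, y up, looking along -z (the intrinsics and any distortion apply to the point x, -y, -z); pixel columns grow to the right and rows downward; lengths in mm; the calibration is good to about 2 mm. A picture is of the moment at which its call begins. camera_params takes no time and is no camera call.
- hand_in(): hands the job in, once; it reports no verdict.
The state is a dict: "time_s": time; "joint_pos": joint angles; "qvel": joint speeds; "joint_efforts": joint torques, N m; "position": TCP position; "ee_rot": TCP orientation; "ft_force": force on the tool from outside, world axes, zero at the start; "ft_torque": the same for the moment, N m; "grip_width": finger opening in mm.
Only numpy, scipy, OpenCV 4.12 (cv2) and the standard library are available. Lean on these libraries where they do the work, as an engineer would, in place of code of your own. Each camera call takes 0.05 s, during which the arm holds its last target.

## Working session

There is one attempt and no reset: what is moved stays moved. The work goes in short steps, Python scripts to look and compute and a tool call to move; the robot and the scene stay as the last step left them, time stands still between calls to the robot, and variables do not carry over. Pictures are saved under pics/ and viewed, and the job is handed in when it is done.

Besides the shell and the picture viewer there is one more tool, called by a JSON object that holds its "fn" and its "kwargs", one argument or row to a line. send_rows: Moves the arm, as the interface text tells. Its arguments: {"type":"object","properties":{"series":{"type":"array","items":{"type":"number"}},"grip_force":{"type":"number"}},"required":["series"]}

```bash
ls; mkdir -p pics
python3 - <<'E'
from cell import readout, optics, ctrl
import cv2
s=readout.get_state()
for k,v in s.items(): print(k,v)
print([a for a in dir(ctrl) if a[0]!='_'])
for n in("scene","top"):
    p=optics.camera_params(n); print(n,p)
    im=optics.snapshot(n); cv2.imwrite(f'pics/{n}0.png',im[:,:,::-1])
E
```

```text
pics
time_s 0.0
joint_pos [ 9.55934379e-01  1.59074859e-01  1.59827447e+00 -3.79261544e-06
  1.38618384e+00 -2.10118766e-01]
qvel [-0.0018752  -0.0006015  -0.00059205  0.00119568 -0.00120743 -0.00051718]
joint_efforts [ 1.11909889e-03 -3.95999122e+01 -3.31432664e+01 -1.81015480e-04
  8.46033246e-03 -2.01794741e-06]
position [226.12076113 528.05518936 255.28119694]
ee_rot [ 2.62200738  1.72922245 -0.0028359 ]
ft_force [1.07197492 0.37344654 0.06867087]
ft_torque [-0.01656171 -0.00821426  0.02391732]
grip_width 85.31035511641143
['MotionError', 'tip_extent']
scene {'vertical_fov': 47.22064205036276, 'cx': 315.08041397165346, 'cy': 201.43525522821957, 'position': array([1337.65593202,  256.98968268,  680.49428227]), 'rotation': array([0.65169711, 0.92201105, 1.75354473])}
top {'vertical_fov': 51.712593557276215, 'cx': 323.77626230185837, 'cy': 197.2137130156776, 'position': array([ 401.98285817,   -4.79773726, 1119.690415  ]), 'rotation': array([ 0.08544088, -0.12974425, -1.59187016])}
```

View pics/scene0.png

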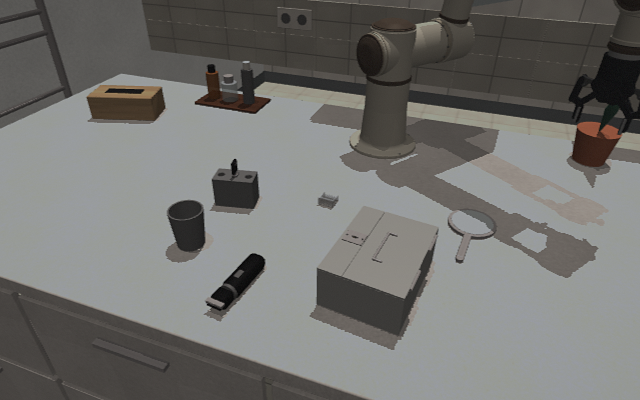

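View pics/top0.png

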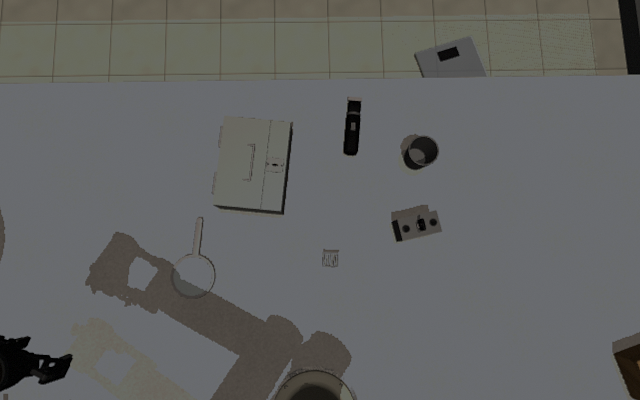

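The scene view shows the box at about (380,265) with the rail on its left side. The stand with the key is at (236,187), and the cup, trimmer, comb and mirror are around them. The top view shows the lock at (275,164) and the key at (421,224). I'll zoom in next.

```bash
cat > h.py <<'E'
import numpy as np, cv2
from scipy.spatial.transform import Rotation as R
from cell import readout, optics
class Cam:
    def __init__(s,n):
        p=optics.camera_params(n); s.f=200/np.tan(np.radians(p['vertical_fov'])/2); s.cx,s.cy=p['cx'],p['cy']; s.p=np.array(p['position']); s.R=R.from_rotvec(p['rotation']).as_matrix()
    def proj(s,X):
        c=(np.atleast_2d(X)-s.p)@s.R; return np.c_[s.cx+s.f*c[:,0]/-c[:,2], s.cy-s.f*c[:,1]/-c[:,2]]
    def back(s,uv,z):
        d=s.R@np.array([(uv[0]-s.cx)/s.f,-(uv[1]-s.cy)/s.f,-1]); return s.p+d*(z-s.p[2])/d[2]
def crop(im,x0,y0,w,h,k,fn):
    c=im[y0:y0+h,x0:x0+w,::-1]; c=cv2.resize(c,None,fx=k,fy=k,interpolation=cv2.INTER_CUBIC)
    c=np.clip(255*(c/255.)**0.6,0,255).astype(np.uint8)
    for i in range(0,w,10): cv2.putText(c,str(x0+i),(i*k,8),0,.3,(0,0,255)); cv2.line(c,(i*k,10),(i*k,14),(0,0,255))
    for i in range(0,h,10): cv2.putText(c,str(y0+i),(0,i*k+4),0,.3,(0,0,255)); cv2.line(c,(20,i*k),(24,i*k),(0,0,255))
    cv2.imwrite(fn,c)
E
python3 - <<'E'
from h import *
t=cv2.imread('pics/top0.png')[:,:,::-1]; s=cv2.imread('pics/scene0.png')[:,:,::-1]
crop(t,205,105,95,115,5,'pics/t_box.png')
crop(t,385,200,60,45,10,'pics/t_st.png')
crop(s,310,195,135,135,4,'pics/s_box.png')
crop(s,205,150,60,60,9,'pics/s_st.png')
E
```

```text
(no output)
```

View pics/t_box.png

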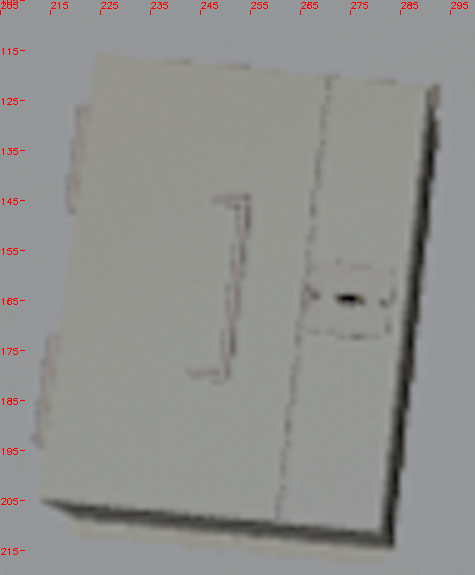

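View pics/t_st.png

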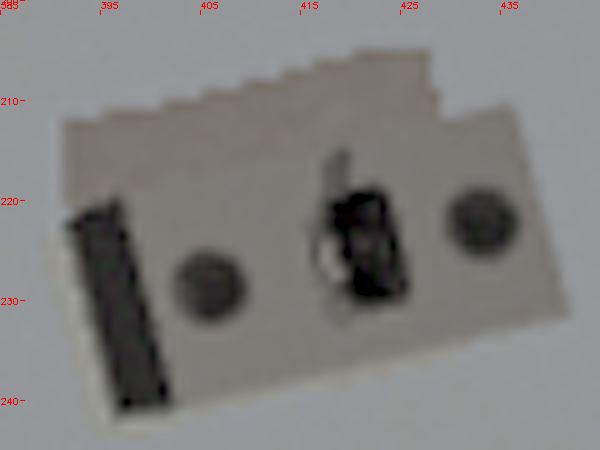

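View pics/s_box.png

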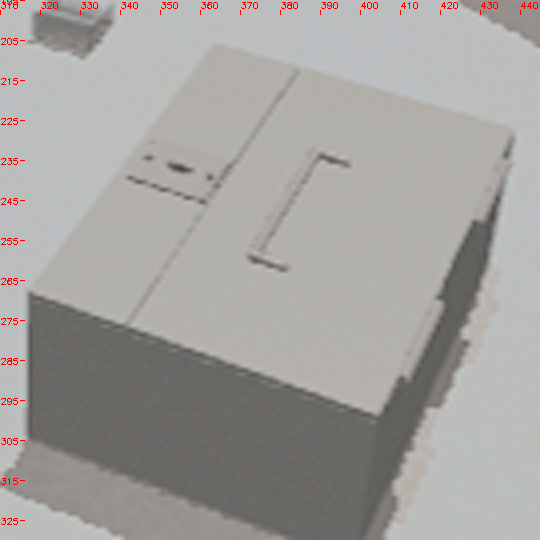

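View pics/s_st.png

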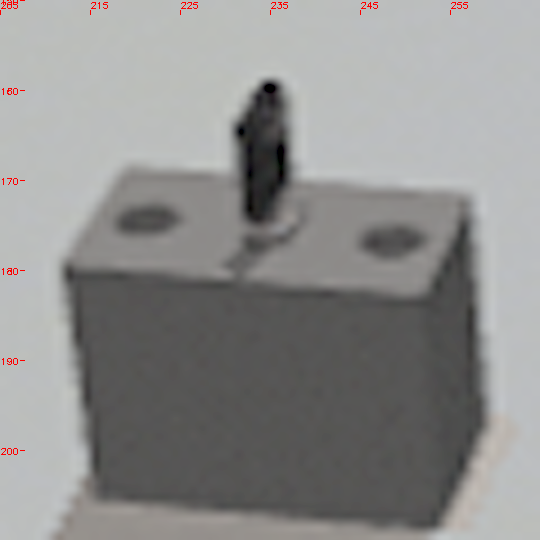

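```bash
cat > fit.py <<'E'
from h import *
from scipy.optimize import least_squares
T,S=Cam('top'),Cam('scene')
def uv(x0,y0,k,pts,o): return np.array([[x0+a/k-o,y0+b/k-o] for a,b in pts])
for o in (0,0.5):
    tb=uv(205,105,5,[(97,55),(430,88),(385,536),(42,500)],o)
    sb=uv(310,195,4,[(213,44),(28,292),(378,414),(513,128)],o)
    tk=uv(205,105,5,[(349,298)],o); sk=uv(310,195,4,[(180,167)],o)
    # local corners: top view TL=back(+x) ; x local along world +y ; local y along -world x
    ct=np.array([[85,-115],[-85,-115],[-85,115],[85,115]]); cs=np.array([[-85,115],[-85,-115],[85,-115],[85,115]])
    def W(p,l,z): c,s=np.cos(p[2]),np.sin(p[2]); l=np.atleast_2d(l); return np.c_[p[0]+c*l[:,0]-s*l[:,1],p[1]+s*l[:,0]+c*l[:,1],np.full(len(l),z)]
    wt=[T.back(q,100) for q in tb]; ws=[S.back(q,100) for q in sb]
    print('top corners',np.round(wt,1).tolist()); print('scene corners',np.round(ws,1).tolist())
    for nm,f in (('both',lambda p:np.r_[(T.proj(W(p,ct,100))-tb).ravel(),(S.proj(W(p,cs,100))-sb).ravel()]),('top',lambda p:(T.proj(W(p,ct,100))-tb).ravel()),('sc',lambda p:(S.proj(W(p,cs,100))-sb).ravel())):
        r=least_squares(f,[600,120,1.6]); print(o,nm,'box',r.x.round(4),'res',r.fun.round(2),'keyhole',W(r.x,[-60,0],100).round(1))
    print('keyhole direct',T.back(tk[0],100).round(1),S.back(sk[0],100).round(1))
    th=uv(385,200,10,[(209,288),(483,222)],o); sh=uv(205,150,9,[(147,218),(392,240)],o)
    a=np.array([T.back(q,80) for q in th]); b=np.array([S.back(q,80) for q in sh])
    for h in (a,b): d=h[0]-h[1]; print('stand',h.mean(0).round(1),'dist',np.hypot(*d[:2]).round(1),'yaw of y axis',np.arctan2(d[1],d[0]).round(3),h.round(1).tolist())
E
python3 fit.py
```

```text
top corners [[756.2, 212.5, 100.0], [735.9, 43.4, 100.0], [506.6, 69.1, 100.0], [528.4, 237.9, 100.0]]
scene corners [[514.8, 71.7, 100.0], [741.0, 44.8, 100.0], [759.9, 212.2, 100.0], [533.4, 238.8, 100.0]]
0 both box [633.8932 141.1994   1.4551] res [ 0.07 -0.66 -0.04 -0.92 -0.4  -1.29 -0.39 -0.42 -0.12 -1.33 -0.16 -1.1
  0.32 -0.76  0.31 -1.04] keyhole [[627.   81.6 100. ]]
0 top box [631.7711 140.7224   1.4551] res [ 0.25  0.14  0.16 -0.12 -0.2  -0.44 -0.2   0.42] keyhole [[624.8  81.1 100. ]]
0 sc box [636.7085 141.6975   1.4549] res [-0.23 -0.62 -0.44 -0.08  0.27  0.45  0.38 -0.22] keyhole [[629.8  82.1 100. ]]
keyhole direct [627.3  85.7 100. ] [626.6  85.  100. ]
stand [ 466.8 -277.1   80. ] dist 72.5 yaw of y axis 1.78 [[459.3, -241.7, 80.0], [474.3, -312.6, 80.0]]
stand [ 471.1 -275.7   80. ] dist 71.6 yaw of y axis -1.374 [[478.1, -310.7, 80.0], [464.1, -240.6, 80.0]]
top corners [[757.5, 213.8, 100.0], [737.2, 44.7, 100.0], [507.9, 70.3, 100.0], [529.7, 239.2, 100.0]]
scene corners [[513.3, 70.1, 100.0], [740.1, 43.5, 100.0], [759.0, 211.1, 100.0], [532.0, 237.6, 100.0]]
0.5 both box [634.2395 140.9557   1.455 ] res [ 0.67 -0.3   0.56 -0.55  0.19 -0.92  0.21 -0.07  0.24 -0.77  0.15 -0.51
  0.63 -0.15  0.68 -0.47] keyhole [[627.3  81.4 100. ]]
0.5 top box [633.0768 141.97     1.4552] res [ 0.26  0.15  0.16 -0.11 -0.2  -0.46 -0.2   0.42] keyhole [[626.2  82.4 100. ]]
0.5 sc box [635.6692 140.4445   1.4556] res [-0.19 -0.48 -0.36 -0.07  0.22  0.34  0.31 -0.15] keyhole [[628.8  80.8 100. ]]
keyhole direct [628.6  87.  100. ] [625.4  83.6 100. ]
stand [ 468.1 -275.9   80. ] dist 72.5 yaw of y axis 1.78 [[460.6, -240.5, 80.0], [475.6, -311.4, 80.0]]
stand [ 469.4 -278.    80. ] dist 71.7 yaw of y axis -1.374 [[476.4, -313.2, 80.0], [462.3, -242.9, 80.0]]
```

```bash
cat >> h.py <<'E'
def st(pr=True):
    s=readout.get_state(); M=R.from_rotvec(s['ee_rot']).as_matrix(); p=np.array(s['position'])
    if pr:
        print('t',round(s['time_s'],2),'p',p.round(1),'xyaw',np.arctan2(M[1,0],M[0,0]).round(4),'z',M[:,2].round(4),'F',np.round(s['ft_force'],1),'T',np.round(s['ft_torque'],2),'w',round(s['grip_width'],1),'q',np.round(s['joint_pos'],3))
    return s,p,M
def goal(pos,xyaw,tiltz=(0,0,-1)):
    """print shift/turn numbers for the row to reach goal TCP pos with tool down, tool x at yaw"""
    s,p,M=st()
    x=np.array([np.cos(xyaw),np.sin(xyaw),0]); z=np.array([0,0,-1.]); G=np.c_[x,np.cross(z,x),z]
    d=M.T@(np.array(pos)-p)/150; r=R.from_matrix(M.T@G).as_rotvec()/(np.pi/2)
    print('shift',d.round(4),'turn',r.round(4),'dist',np.linalg.norm(d*150).round(1),'deg',np.linalg.norm(r*90).round(1))
E
python3 - <<'E'
from h import *
st()
# desired: tool x along key y: yaw 0.203+pi/2=1.774 or -1.368
goal([469,-277,200],1.774); goal([469,-277,200],-1.368)
E
```

```text
t 0.1 p [226.2 528.1 255.4] xyaw 1.166 z [-0.001  -0.0014 -1.    ] F [0.2 0.5 0.3] T [-0.04 -0.02  0.04] w 85.3 q [ 0.956  0.159  1.598  0.     1.386 -0.21 ]
t 0.1 p [226.2 528.1 255.4] xyaw 1.166 z [-0.001  -0.0014 -1.    ] F [0.2 0.5 0.3] T [-0.04 -0.02  0.04] w 85.3 q [ 0.956  0.159  1.598  0.     1.386 -0.21 ]
shift [-4.2954  3.6019  0.3753] turn [-0.0005  0.001  -0.3871] dist 842.7 deg 34.8
t 0.1 p [226.2 528.1 255.4] xyaw 1.166 z [-0.001  -0.0014 -1.    ] F [0.2 0.5 0.3] T [-0.04 -0.02  0.04] w 85.3 q [ 0.956  0.159  1.598  0.     1.386 -0.21 ]
shift [-4.2954  3.6019  0.3753] turn [1.3000e-03 7.0000e-04 1.6132e+00] dist 842.7 deg 145.2
```

```bash
cat >> h.py <<'E'
def go(pos,xyaw,g=1.0,maxd=190,maxdeg=34):
    s,p,M=st()
    x=np.array([np.cos(xyaw),np.sin(xyaw),0]); z=np.array([0,0,-1.]); G=np.c_[x,np.cross(z,x),z]
    d=M.T@(np.array(pos)-p)/150; r=R.from_matrix(M.T@G).as_rotvec()/(np.pi/2)
    n=max(np.linalg.norm(d)*150/maxd,np.linalg.norm(r)*90/maxdeg,abs(d).max(),1)
    print('frac',round(1/n,2),'final row',g,(d/n).round(3).tolist(),(r/n).round(3).tolist())
E
python3 -c "
from h import *
go([469,-277,210],-1.368)"
```

```text
t 0.1 p [226.2 528.1 255.4] xyaw 1.166 z [-0.001  -0.0014 -1.    ] F [0.2 0.5 0.3] T [-0.04 -0.02  0.04] w 85.3 q [ 0.956  0.159  1.598  0.     1.386 -0.21 ]
frac 0.23 final row 1.0 [-0.969, 0.813, 0.07] [0.0, 0.0, 0.364]
```

{"fn": "send_rows", "kwargs": {
  "series": [0.6,-0.19,0.16,0,0,0,0.073,0.6,-0.38,0.32,0,0,0,0.146,0.6,-0.57,0.48,0,0,0,0.218,0.6,-0.76,0.64,0,0,0,0.29,0.6,-0.95,0.8,0,0,0,0.364],
  "grip_force": 40
}}

```text
time_s: 0.52
position: [280.1, 348.2, 255.0]
ee_rot: [3.005, 0.912, -0.003]
ft_force: [1.1, 0.4, 1.6]
grip_width: 50.8
```

```bash
python3 -c "
from h import *
go([469,-277,210],-1.368)"
```

```text
t 0.52 p [280.1 348.2 255. ] xyaw 0.5894 z [-0.0016 -0.002  -1.    ] F [1.1 0.4 1.6] T [ 0.01 -0.05 -0.01] w 50.8 q [ 6.220e-01 -1.840e-01  1.938e+00 -1.000e-03  1.389e+00  3.300e-02]
frac 0.24 final row 1.0 [-0.305, 1.0, 0.074] [0.0, 0.0, 0.299]
```

{"fn": "send_rows", "kwargs": {
  "series": [0.6,-0.06,0.2,0,0,0,0.06,0.6,-0.12,0.4,0,0,0,0.12,0.6,-0.18,0.6,0,0,0,0.18,0.6,-0.24,0.8,0,0,0,0.24,0.6,-0.305,1.0,0,0,0,0.3]
}}

```text
time_s: 0.93
position: [325.4, 196.6, 254.9]
ee_rot: [3.135, 0.179, -0.003]
ft_force: [0.7, 0.0, 0.5]
grip_width: 51.1
```

```bash
python3 -c "
from h import *
go([469,-277,210],-1.368)"
```

```text
t 0.93 p [325.4 196.6 254.9] xyaw 0.1139 z [-0.0018 -0.0021 -1.    ] F [0.7 0.  0.5] T [-0.05 -0.05 -0.02] w 51.1 q [ 2.240e-01 -3.880e-01  2.099e+00 -2.000e-03  1.433e+00  1.100e-01]
frac 0.31 final row 1.0 [0.183, 1.0, 0.094] [0.001, 0.0, 0.291]
```

{"fn": "send_rows", "kwargs": {
  "series": [0.6,0.036,0.2,0,0,0,0.06,0.6,0.07,0.4,0,0,0,0.12,0.6,0.11,0.6,0,0,0,0.18,0.6,0.15,0.8,0,0,0,0.24,0.6,0.18,1.0,0,0,0,0.3]
}}

```text
time_s: 1.35
position: [369.2, 49.2, 254.9]
ee_rot: [3.088, -0.565, -0.002]
ft_force: [1.0, 0.9, -0.7]
grip_width: 51.6
```

```bash
python3 -c "
from h import *
go([469,-277,210],-1.368)"
```

```text
t 1.35 p [369.2  49.2 254.9] xyaw -0.3622 z [-0.0018 -0.002  -1.    ] F [ 1.   0.9 -0.7] T [-0.   -0.02 -0.02] w 51.6 q [-1.930e-01 -4.130e-01  2.117e+00 -2.000e-03  1.440e+00  1.690e-01]
frac 0.55 final row 1.0 [0.769, 0.992, 0.167] [0.001, -0.0, 0.354]
```

{"fn": "send_rows", "kwargs": {
  "series": [0.6,0.15,0.2,0,0,0,0.07,0.6,0.3,0.4,0,0,0,0.14,0.6,0.45,0.6,0,0,0,0.21,0.6,0.6,0.8,0,0,0,0.28,0.6,0.76,0.99,0,0,0,0.35]
}}

```text
time_s: 1.77
position: [423.0, -132.0, 254.8]
ee_rot: [2.814, -1.391, -0.002]
ft_force: [0.8, 0.7, 0.1]
grip_width: 51.4
```

```bash
python3 -c "
from h import *
go([469,-277,210],-1.368)"
```

```text
t 1.77 p [ 423.  -132.   254.8] xyaw -0.9182 z [-0.0021 -0.0017 -1.    ] F [0.8 0.7 0.1] T [-0.01 -0.01 -0.02] w 51.4 q [-0.575 -0.195  1.949 -0.003  1.389  0.344]
frac 1.0 final row 1.0 [0.954, 0.342, 0.3] [0.002, -0.0, 0.286]
```

{"fn": "send_rows", "kwargs": {
  "series": [0.6,0.2,0.07,0.06,0,0,0.06,0.6,0.4,0.14,0.12,0,0,0.12,0.6,0.6,0.21,0.18,0,0,0.18,0.6,0.8,0.28,0.24,0,0,0.24,0.6,0.954,0.342,0.3,0.002,0,0.286]
}}

```text
time_s: 2.18
position: [469.2, -279.0, 208.9]
ee_rot: [-2.43, 1.991, -0.001]
ft_force: [0.8, 1.1, 0.4]
grip_width: 51.2
```

Run:
```python
from h import *
go([469,-277,210],-1.368)
t=optics.snapshot('top');s=optics.snapshot('scene')
cv2.imwrite('pics/top1.png',t[:,:,::-1]);cv2.imwrite('pics/scene1.png',s[:,:,::-1])
crop(t,370,180,90,80,6,'pics/t1.png'); crop(s,190,80,90,130,5,'pics/s1.png')
_,p,M=st(False)
for n in('top','scene'):
    print(n,Cam(n).proj([p+M[:,2]*25,p+M[:,2]*25+M[:,0]*26,p+M[:,2]*25-M[:,0]*26]).round(1).tolist())
```

```text
t 2.18 p [ 469.2 -279.   208.9] xyaw -1.3729 z [ 3.e-04 -2.e-04 -1.e+00] F [0.8 1.1 0.4] T [-0.04 -0.02 -0.  ] w 51.2 q [-0.758  0.124  1.731  0.     1.286  0.615]
frac 1.0 final row 1.0 [-0.013, -0.001, -0.007] [-0.0, -0.0, -0.003]
top [[432.0, 221.8], [442.9, 219.3], [421.1, 224.3]]
scene [[230.2, 138.2], [219.9, 137.4], [240.6, 139.0]]
```

View pics/t1.png

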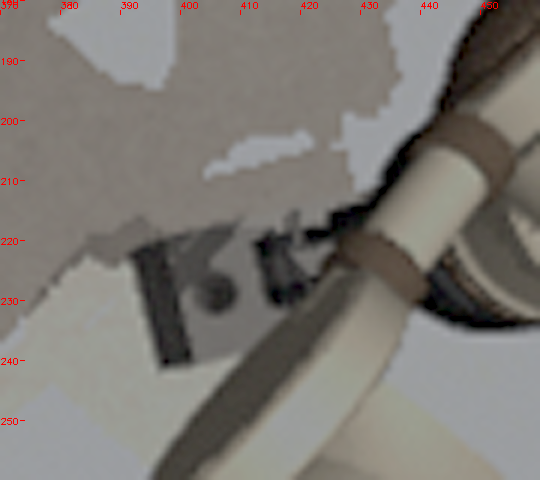

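View pics/s1.png

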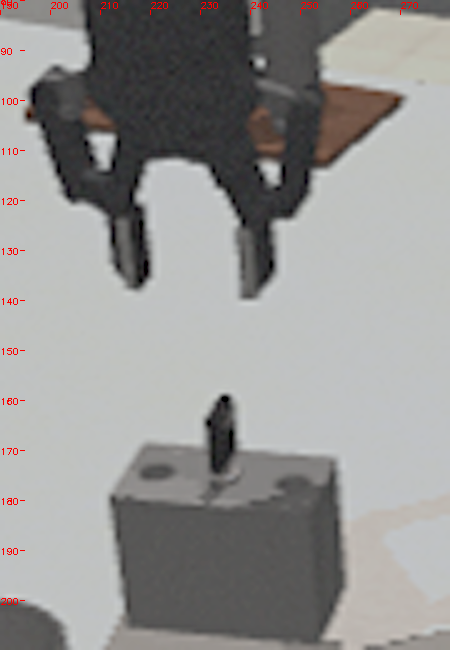

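Run:
```python
from h import *
go([469,-277,135],-1.370,.6)
_,p,M=st(False)
S=Cam('scene')
for a in(1,-1):
    for b in (1,-1): print(a,b,S.proj(p+M@np.array([a*25.6,b*11,25])).round(1), S.proj(p+M@np.array([a*25.6,b*11,0])).round(1))
print('key pred top/bot', S.proj([[469,-277,122],[469,-277,88],[469,-277,80]]).round(1).tolist())
```

```text
t 2.28 p [ 468.3 -279.4  207.6] xyaw -1.372 z [-0.0019  0.0012 -1.    ] F [0.  1.4 0.5] T [ 0.01 -0.04 -0.  ] w 51.2 q [-0.759  0.125  1.732 -0.     1.286  0.613]
frac 1.0 final row 0.6 [-0.014, -0.008, 0.484] [0.001, 0.001, -0.001]
1 1 [[221.5 135.4]] [[220.4 126. ]]
1 -1 [[218.6 139.4]] [[217.4 129.9]]
-1 1 [[241.8 137. ]] [[240.9 127.5]]
-1 -1 [[239.1 141. ]] [[238.2 131.5]]
key pred top/bot [[233.3, 160.5], [234.5, 172.2], [234.8, 174.9]]
```

{"fn": "send_rows", "kwargs": {
  "series": [0.5,-0.01,-0.006,0.16,0,0,0,0.5,-0.01,-0.006,0.32,0,0,0,0.5,-0.01,-0.006,0.44,0,0,0,0.5,-0.01,-0.006,0.484,0,0,0,0.5,-0.01,-0.006,0.484,0,0,0]
}}

```text
time_s: 2.7
position: [467.6, -275.9, 133.2]
ee_rot: [-2.432, 1.989, 0.011]
ft_force: [0.1, 0.6, -0.0]
grip_width: 43.0
```

```bash
cat > look.py <<'E'
from h import *
import sys
n=sys.argv[1]; cam,x,y,w,h,k=sys.argv[2],*map(int,sys.argv[3:8])
im=optics.snapshot(cam); cv2.imwrite(f'pics/full_{n}.png',im[:,:,::-1]); crop(im,x,y,w,h,k,f'pics/{n}.png'); st()
E
python3 look.py s2 scene 195 100 70 85 8
```

```text
t 2.75 p [ 468.5 -276.8  134.9] xyaw -1.371 z [-0.0029  0.0022 -1.    ] F [-0.3  0.3  0.3] T [-0.02 -0.03 -0.03] w 43.1 q [-0.756  0.209  1.792 -0.     1.144  0.616]
```

View pics/s2.png

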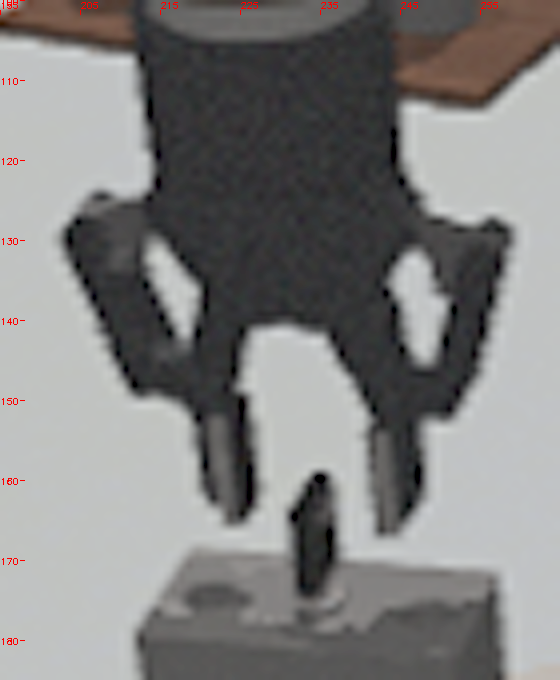

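Run:
```python
from h import *
S=Cam('scene')
p=np.array([468.5,-276.8,134.5]);x=np.array([np.cos(-1.371),np.sin(-1.371),0]);z=np.array([0,0,-1]);y=np.cross(z,x)
for sx in (1,-1):
  for sy in (1,-1): print('finger',sx,sy,[S.proj(p+sx*21.5*x+sy*11*y+e*z).round(1).tolist() for e in (0,20)])
k=np.array([468.7,-277,105]);kx=np.array([np.cos(.203),np.sin(.203),0]);ky=np.array([-kx[1],kx[0],0])
for a in (1,-1):
  for b in (1,-1): print('bow',a,b,[S.proj(k+a*15*kx+b*4.5*ky+np.array([0,0,c])).round(1).tolist() for c in (17,-17)])
for d in ([0,-36,-25],[0,36,-25],[0,0,-25]): print('hole',S.proj(k+d[1]*ky+np.array([0,0,d[2]])).round(1))
for a,b in((28,52),(28,-52),(-28,52),(-28,-52)): print('stand corner',a,b,S.proj(k+a*kx+b*ky+np.array([0,0,-25])).round(1))
```

```text
finger 1 1 [[[226.0, 153.2]], [[226.8, 160.2]]]
finger 1 -1 [[[223.2, 157.4]], [[224.1, 164.5]]]
finger -1 1 [[[242.6, 154.6]], [[243.3, 161.6]]]
finger -1 -1 [[[240.1, 158.8]], [[240.8, 165.9]]]
bow 1 1 [[[233.3, 163.5]], [[234.6, 175.3]]]
bow 1 -1 [[[229.8, 163.2]], [[231.1, 175.0]]]
bow -1 1 [[[236.8, 157.7]], [[238.0, 169.4]]]
bow -1 -1 [[[233.4, 157.4]], [[234.6, 169.1]]]
hole [[221.2 173.7]]
hole [[248.6 176.1]]
hole [[234.9 174.9]]
stand corner 28 52 [[251.8 182.4]]
stand corner 28 -52 [[211.5 178.8]]
stand corner -28 52 [[257.6 171.1]]
stand corner -28 -52 [[218.7 167.8]]
```

Run:
```python
from h import *
go([468.8,-277,112],-1.370,.5)
```

```text
t 2.75 p [ 468.5 -276.8  134.9] xyaw -1.371 z [-0.0029  0.0022 -1.    ] F [-0.3  0.3  0.3] T [-0.02 -0.03 -0.03] w 43.1 q [-0.756  0.209  1.792 -0.     1.144  0.616]
frac 1.0 final row 0.5 [0.002, -0.002, 0.152] [0.002, 0.002, -0.001]
```

{"fn": "send_rows", "kwargs": {
  "series": [0.5,0,0,0.08,0.001,0.001,0,0.5,0,0,0.152,0.001,0.001,0,0.3,0,0,0.152,0.001,0.001,0,0.2,0,0,0.152,0.001,0.001,0,0,0,0,0.152,0.001,0.001,0],
  "grip_force": 25
}}

```text
time_s: 3.17
position: [468.8, -277.0, 112.9]
ee_rot: [-2.432, 1.989, 0.0]
ft_force: [-0.3, -0.7, 0.2]
grip_width: 8.4
```

```bash
python3 -c "
from h import *
st()"
```

```text
t 3.17 p [ 468.8 -277.   112.9] xyaw -1.3708 z [-2.e-04  3.e-04 -1.e+00] F [-0.3 -0.7  0.2] T [-0.01  0.06 -0.03] w 8.4 q [-0.756  0.239  1.806  0.     1.097  0.615]
```

{"fn": "send_rows", "kwargs": {
  "series": [0,0,0,0,0,0,0,0,0,0,0,0,0,0,0,0,0,-0.1,0,0,0,0,0,0,-0.3,0,0,0,0,0,0,-0.55,0,0,0],
  "grip_force": 60
}}

```text
time_s: 3.58
position: [467.3, -275.9, 194.0]
ee_rot: [-2.431, 1.989, 0.01]
ft_force: [0.7, -0.7, -0.5]
grip_width: 8.5
```

```bash
python3 look.py s3 scene 195 80 70 105 6; python3 -c "
from h import *
go([627,83,195],-0.116,0)"
```

```text
t 3.63 p [ 471.5 -279.4  204.5] xyaw -1.3706 z [ 0.0077 -0.0072 -0.9999] F [ 4.1 -2.8  6.1] T [-0.11 -0.14  0.01] w 8.4 q [-0.756  0.127  1.738  0.     1.267  0.615]
t 3.63 p [ 471.5 -279.4  204.5] xyaw -1.3706 z [ 0.0077 -0.0072 -0.9999] F [ 4.1 -2.8  6.1] T [-0.11 -0.14  0.01] w 8.4 q [-0.756  0.127  1.738  0.     1.267  0.615]
frac 0.46 final row 0 [-1.0, -0.692, 0.025] [0.0, -0.003, -0.369]
```

View pics/s3.png

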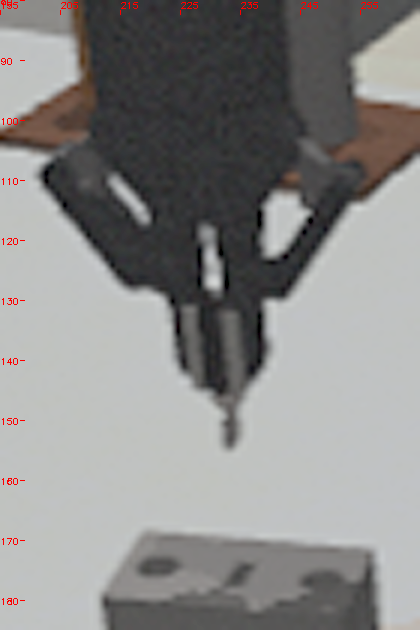

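{"fn": "send_rows", "kwargs": {
  "series": [0,-0.2,-0.14,0,0,0,-0.07,0,-0.4,-0.28,0,0,0,-0.14,0,-0.6,-0.42,0,0,0,-0.21,0,-0.8,-0.56,0,0,0,-0.28,0,-1.0,-0.69,0,0,0,-0.36]
}}

```text
time_s: 4.05
position: [543.9, -110.3, 204.4]
ee_rot: [2.89, -1.223, 0.018]
ft_force: [1.1, -0.7, -0.4]
grip_width: 8.2
```

```bash
python3 -c "
from h import *
go([627,83,195],-0.116,0)"
```

```text
t 4.05 p [ 543.9 -110.3  204.4] xyaw -0.8006 z [ 0.0091 -0.0077 -0.9999] F [ 1.1 -0.7 -0.4] T [ 0.   -0.01  0.01] w 8.2 q [-0.416  0.144  1.718 -0.004  1.268  0.385]
frac 0.77 final row 0 [-0.417, -1.0, 0.045] [0.001, -0.006, -0.336]
```

{"fn": "send_rows", "kwargs": {
  "series": [0,-0.08,-0.2,0,0,0,-0.067,0,-0.16,-0.4,0,0,0,-0.135,0,-0.25,-0.6,0,0,0,-0.2,0,-0.33,-0.8,0.02,0,-0.003,-0.27,0,-0.417,-1.0,0.03,0.001,-0.006,-0.336]
}}

```text
time_s: 4.47
position: [608.7, 40.6, 199.6]
ee_rot: [3.112, -0.418, 0.004]
ft_force: [0.6, -0.8, -0.6]
grip_width: 8.1
```

```bash
python3 -c "
from h import *
go([627,83,175],-0.116,0)"
```

```text
t 4.47 p [608.7  40.6 199.6] xyaw -0.2672 z [ 0.0026 -0.0017 -1.    ] F [ 0.6 -0.8 -0.6] T [-0.04 -0.02 -0.04] w 8.1 q [-1.310e-01  2.920e-01  1.555e+00 -1.000e-03  1.292e+00  1.370e-01]
frac 1.0 final row 0 [0.043, -0.305, 0.164] [0.001, -0.002, -0.096]
```

{"fn": "send_rows", "kwargs": {
  "series": [0,0.02,-0.15,0.04,0,0,-0.05,0,0.043,-0.305,0.08,0,-0.001,-0.096,0,0.043,-0.305,0.12,0.001,-0.002,-0.096,0,0.043,-0.305,0.164,0.001,-0.002,-0.096,0,0.043,-0.305,0.164,0.001,-0.002,-0.096]
}}

```text
time_s: 4.88
position: [626.0, 82.5, 173.1]
ee_rot: [3.136, -0.184, -0.005]
ft_force: [-0.2, 0.2, -0.9]
grip_width: 8.3
```

```bash
python3 look.py s4 scene 310 150 100 110 6; python3 look.py t4 top 240 120 80 80 6
python3 - <<'E'
from h import *
_,p,M=st()
S,T=Cam('scene'),Cam('top')
for c in (S,T): print(c.proj(p+M[:,2]*52).round(1), c.proj([[627,82,100],[627,85,100]]).round(1).tolist())
E
```

```text
t 4.93 p [626.2  82.1 173.9] xyaw -0.118 z [-2.2e-03  2.0e-04 -1.0e+00] F [-0.   0.6 -1. ] T [-0.02 -0.   -0.02] w 8.3 q [-0.061  0.373  1.506  0.     1.265  0.057]
t 4.98 p [626.7  81.9 174.7] xyaw -0.1182 z [-9.e-04  2.e-04 -1.e+00] F [-0.4 -0.8 -0.7] T [-0.03 -0.01 -0.02] w 7.9 q [-0.061  0.372  1.505  0.     1.265  0.057]
t 4.98 p [626.7  81.9 174.7] xyaw -0.1182 z [-9.e-04  2.e-04 -1.e+00] F [-0.4 -0.8 -0.7] T [-0.03 -0.01 -0.02] w 7.9 q [-0.061  0.372  1.505  0.     1.265  0.057]
[[354.2 227.5]] [[353.5, 236.5], [354.9, 236.9]]
[[275.5 162.9]] [[276.3, 164.7], [275.1, 164.7]]
```

View pics/s4.png

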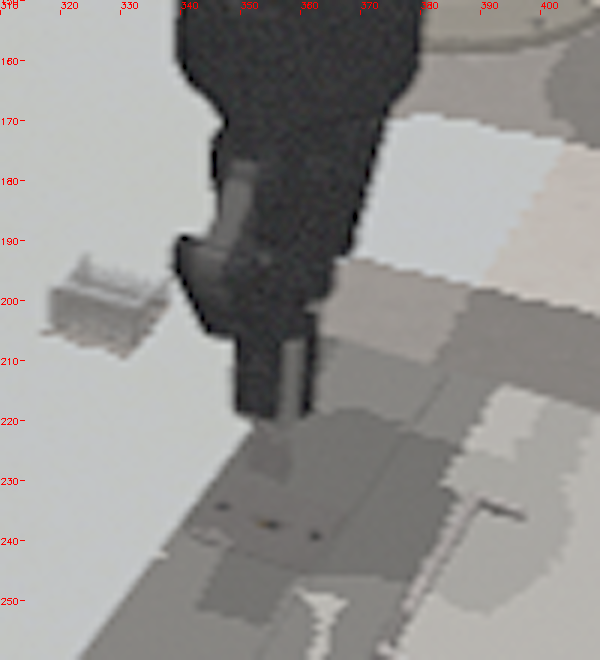

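View pics/t4.png

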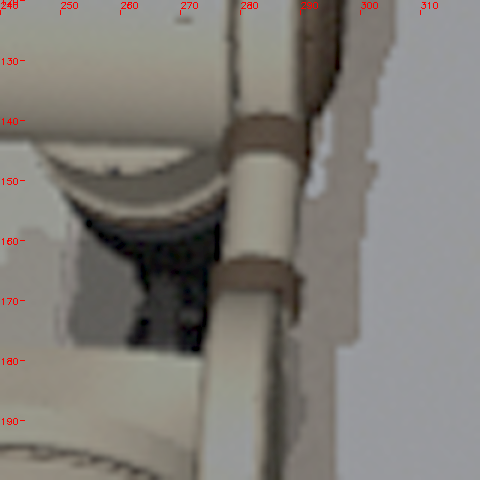

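Run:
```python
from h import *
for i in range(5): optics.snapshot('top'); st()
```

```text
t 5.03 p [627.   81.9 175.2] xyaw -0.1183 z [ 0.e+00  2.e-04 -1.e+00] F [-0.6  0.5 -0.3] T [-0.05 -0.06  0.01] w 8.0 q [-0.061  0.372  1.505  0.     1.265  0.057]
t 5.08 p [627.2  81.9 175.5] xyaw -0.1181 z [ 7.e-04  2.e-04 -1.e+00] F [-0.4  0.6 -0.2] T [ 0.03  0.03 -0.  ] w 8.2 q [-0.061  0.372  1.504  0.     1.265  0.057]
t 5.13 p [627.3  82.1 175.6] xyaw -0.118 z [ 9.e-04  3.e-04 -1.e+00] F [ 0.4  0.3 -0.4] T [ 0.02 -0.   -0.01] w 8.1 q [-0.061  0.372  1.504  0.     1.265  0.057]
t 5.18 p [627.3  82.2 175.7] xyaw -0.1177 z [ 1.e-03  3.e-04 -1.e+00] F [-0.3  0.5  0. ] T [ 0.05 -0.   -0.02] w 8.2 q [-0.061  0.372  1.504  0.     1.265  0.057]
t 5.23 p [627.3  82.4 175.6] xyaw -0.1174 z [ 8.e-04  3.e-04 -1.e+00] F [-0.8  0.5 -1. ] T [-0.01  0.01  0.02] w 8.4 q [-0.06   0.372  1.504  0.     1.265  0.057]
```

Run:
```python
from h import *
go([627,83,159],-0.116,0)
```

```text
t 5.23 p [627.3  82.4 175.6] xyaw -0.1174 z [ 8.e-04  3.e-04 -1.e+00] F [-0.8  0.5 -1. ] T [-0.01  0.01  0.02] w 8.4 q [-0.06   0.372  1.504  0.     1.265  0.057]
frac 1.0 final row 0 [-0.002, -0.004, 0.111] [-0.0, -0.001, -0.001]
```

{"fn": "send_rows", "kwargs": {
  "series": [0,-0.002,-0.004,0.04,0,-0.0005,-0.001,0,-0.002,-0.004,0.08,0,-0.0005,-0.001,0,-0.002,-0.004,0.111,0,-0.0005,-0.001,0,-0.002,-0.004,0.111,0,-0.0005,-0.001,0,-0.002,-0.004,0.111,0,-0.0005,-0.001]
}}

```text
time_s: 5.65
position: [626.5, 83.0, 158.1]
ee_rot: [-3.136, 0.182, 0.002]
ft_force: [-0.2, 0.7, -0.5]
grip_width: 7.8
```

```bash
python3 -c "
from h import *
go([627,83,153],-0.116,0)"
```

```text
t 5.65 p [626.5  83.  158.1] xyaw -0.1159 z [-1.5e-03  5.0e-04 -1.0e+00] F [-0.2  0.7 -0.5] T [ 0.02 -0.03 -0.04] w 7.8 q [-0.059  0.39   1.517  0.     1.236  0.056]
frac 1.0 final row 0 [0.003, -0.0, 0.034] [-0.0, 0.001, 0.0]
```

{"fn": "send_rows", "kwargs": {
  "series": [0,0.003,0,0.006,0,0.001,0,0,0.003,0,0.012,0,0.001,0,0,0.003,0,0.018,0,0.001,0,0,0.003,0,0.024,0,0.001,0,0,0.003,0,0.028,0,0.001,0]
}}

```text
time_s: 6.07
position: [627.2, 83.0, 154.3]
ee_rot: [-3.136, 0.182, -0.001]
ft_force: [-0.5, -0.6, 3.2]
grip_width: 8.2
```

```bash
python3 -c "
from h import *
go([627,83,151],-0.116,0)"
```

```text
t 6.07 p [627.2  83.  154.3] xyaw -0.1158 z [ 7.e-04  3.e-04 -1.e+00] F [-0.5 -0.6  3.2] T [ 0.02  0.19 -0.03] w 8.2 q [-0.059  0.394  1.519  0.     1.227  0.056]
frac 1.0 final row 0 [-0.002, 0.0, 0.022] [-0.0, -0.0, 0.0]
```

{"fn": "send_rows", "kwargs": {
  "series": [0,0,0,0.006,0,0,0,0,0,0,0.006,0,0,0,0,0,0,0.006,0,0,0,0,0,0,0.006,0,0,0,0,0,0,0.006,0,0,0]
}}

```text
time_s: 6.48
position: [627.5, 83.0, 153.9]
ee_rot: [-3.136, 0.182, -0.002]
ft_force: [-1.1, -0.4, 5.1]
grip_width: 8.3
```

```bash
python3 -c "
from h import *
st();optics.snapshot('top');st();optics.snapshot('top');st()"
```

```text
t 6.48 p [627.5  83.  153.9] xyaw -0.1158 z [ 1.4e-03  3.0e-04 -1.0e+00] F [-1.1 -0.4  5.1] T [-0.03  0.29  0.04] w 8.3 q [-0.059  0.395  1.519  0.     1.226  0.056]
t 6.53 p [627.5  83.  153.9] xyaw -0.1158 z [ 1.4e-03  3.0e-04 -1.0e+00] F [-1.5  0.2  5. ] T [0.   0.36 0.02] w 8.2 q [-0.059  0.395  1.519  0.     1.226  0.056]
t 6.58 p [627.5  83.  153.8] xyaw -0.1158 z [ 1.3e-03  3.0e-04 -1.0e+00] F [-1.3  0.2  4.6] T [-0.01  0.3  -0.02] w 8.0 q [-0.059  0.395  1.519  0.     1.226  0.056]
```

```bash
python3 look.py s5 scene 325 205 60 50 12
python3 - <<'E'
from h import *
S=Cam('scene');T=Cam('top')
st()
print(S.proj([[627.5,83,102]]),S.back((354.2,237),102),T.back((274.3,164.1),102))
E
```

```text
t 6.63 p [627.4  83.  153.8] xyaw -0.1158 z [ 1.3e-03  3.0e-04 -1.0e+00] F [-2.2  0.2  5.2] T [-0.02  0.28 -0.03] w 8.2 q [-0.059  0.395  1.519  0.     1.226  0.056]
t 6.63 p [627.4  83.  153.8] xyaw -0.1158 z [ 1.3e-03  3.0e-04 -1.0e+00] F [-2.2  0.2  5.2] T [-0.02  0.28 -0.03] w 8.2 q [-0.059  0.395  1.519  0.     1.226  0.056]
[[353.98175705 236.01755751]] [630.39873171  84.30351641 102.        ] [628.12547254  86.77116686 102.        ]
```

View pics/s5.png

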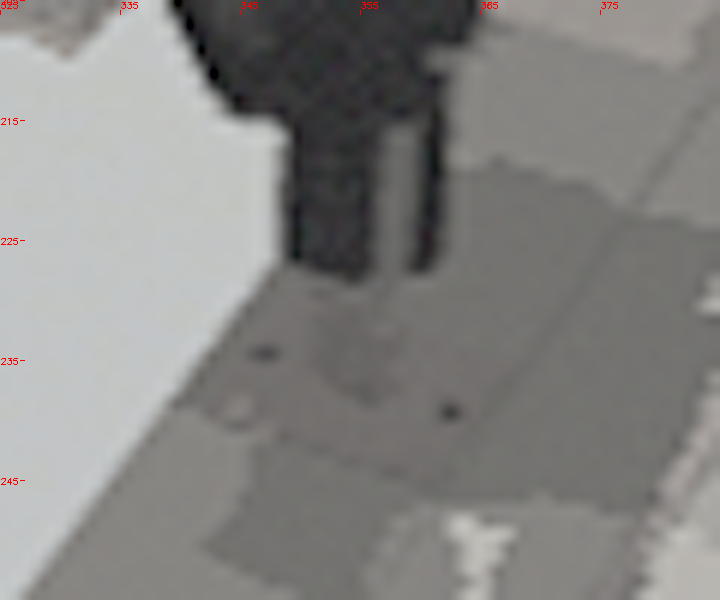

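Run:
```python
import cv2,numpy as np
im=cv2.imread('pics/full_s5.png')[220:245,340:370].astype(float)
lo,hi=70,140
print(im.mean(2).astype(int)[8:22,6:24])
g=im.mean(2); g=np.clip((g-np.percentile(g,12))/(np.percentile(g,85)-np.percentile(g,12))*255,0,255).astype(np.uint8)
g=cv2.resize(g,None,fx=24,fy=24,interpolation=cv2.INTER_CUBIC)
for i in range(0,30,5): cv2.putText(g,str(340+i),(i*24,10),0,.4,255)
for i in range(0,25,5): cv2.putText(g,str(220+i),(0,i*24+4),0,.4,255)
cv2.imwrite('pics/s5e.png',g)
```

```text
[[116  62  66  67  64  61  56  41  29  45  59  58  63  69  71  69  67  67]
 [ 78  65  66  67  64  54  56  62  66  63  57  60  67  68  68  67  66  66]
 [ 63  66  68  66  67  64  60  59  59  60  59  64  67  65  66  67  67  68]
 [ 65  67  67  66  63  58  58  57  55  59  59  63  66  67  67  67  66  66]
 [ 67  67  66  67  64  59  55  56  56  58  65  67  60  65  68  67  66  67]
 [ 63  60  64  65  62  59  56  54  56  56  57  57  60  65  65  66  67  68]
 [ 42  36  56  66  62  57  54  55  59  56  57  56  61  66  65  66  66  64]
 [ 63  61  67  65  61  56  54  56  57  57  57  62  67  65  67  67  66  66]
 [ 66  66  65  64  64  62  54  56  57  55  56  60  64  64  66  66  66  65]
 [ 64  65  65  65  65  66  62  54  51  48  55  57  61  67  66  64  65  65]
 [ 63  64  65  64  65  65  66  65  61  52  56  64  65  67  66  59  50  60]
 [ 63  65  65  65  66  65  66  65  67  66  65  67  66  67  66  53  26  48]
 [ 71  73  64  64  66  65  64  65  65  65  65  66  66  65  65  61  61  63]
 [ 79  73  57  61  63  64  64  65  65  63  65  67  66  65  65  66  64  61]]
```

View pics/s5e.png

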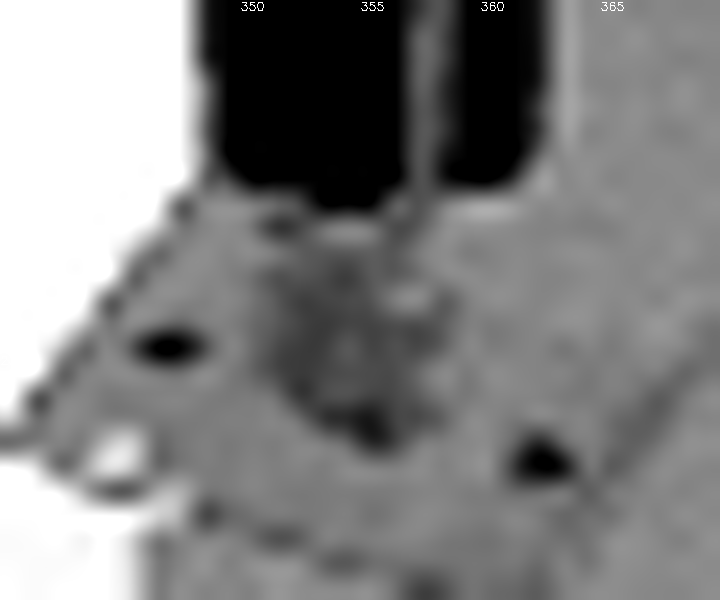

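{"fn": "send_rows", "kwargs": {
  "series": [0,0.004,-0.003,0.005,0,0,0,0,0.008,-0.003,0.005,0,0,0,0,0.012,-0.003,0.005,0,0,0,0,0.016,-0.003,0.005,0,0,0,0,0.02,-0.003,0.005,0,0,0]
}}

```text
time_s: 7.05
position: [629.1, 83.7, 152.1]
ee_rot: [-3.135, 0.181, 0.005]
ft_force: [-6.9, 2.8, 1.8]
grip_width: 8.5
```

```bash
cat >> h.py <<'E'
def q(ref=(627.3,83.0)):
    s,p,M=st(False); x=np.array([np.cos(-.1158),np.sin(-.1158)]); y=np.array([x[1],-x[0]]); d=p[:2]-np.array(ref)
    Mz=M[:,2]; tip=p+52*Mz; dt=tip[:2]-np.array(ref)
    print('t',round(s['time_s'],2),'p',p.round(2),'tipXY(tool)',(dt@x).round(2),(dt@y).round(2),'yaw',np.arctan2(M[1,0],M[0,0]).round(4),'zx,zy',M[:2,2].round(4),'F',np.round(s['ft_force'],1),'Ftool',(M.T@s['ft_force']).round(1),'T',np.round(s['ft_torque'],2),'w',round(s['grip_width'],1))
E
python3 -c "
from h import *
q()"
```

```text
t 7.05 p [629.08  83.71 152.06] tipXY(tool) 1.53 -0.97 yaw -0.1156 zx,zy [-0.0029  0.0013] F [-6.9  2.8  1.8] Ftool [-7.2 -2.  -1.8] T [0.68 1.15 0.  ] w 8.5
```

{"fn": "send_rows", "kwargs": {
  "series": [0,-0.002,0,0.004,0,0,0,0,-0.003,0,0.008,0,0,0,0,-0.003,0,0.012,0,0,0,0,-0.003,0,0.016,0,0,0,0,-0.003,0,0.02,0,0,0]
}}

```text
time_s: 7.47
position: [628.7, 83.8, 149.2]
ee_rot: [-3.135, 0.181, 0.004]
ft_force: [-2.3, 2.0, 1.3]
grip_width: 8.3
```

```bash
python3 -c "
from h import *
q()"
```

```text
t 7.47 p [628.7   83.83 149.18] tipXY(tool) 1.15 -1.05 yaw -0.1156 zx,zy [-0.0026  0.0015] F [-2.3  2.   1.3] Ftool [-2.5 -1.7 -1.3] T [0.39 0.33 0.  ] w 8.3
```

{"fn": "send_rows", "kwargs": {
  "series": [0,-0.001,-0.001,0.008,0,0,0,0,-0.001,-0.001,0.016,0,0,0,0,-0.001,-0.001,0.024,0,0,0,0,-0.001,-0.001,0.032,0,0,0,0,-0.001,-0.001,0.04,0,0,0]
}}

```text
time_s: 7.88
position: [628.6, 83.9, 143.0]
ee_rot: [-3.135, 0.182, 0.004]
ft_force: [-1.4, 1.8, 0.8]
grip_width: 7.8
```

```bash
python3 -c "
from h import *
q()"
```

```text
t 7.88 p [628.57  83.93 143.  ] tipXY(tool) 1.01 -1.12 yaw -0.1157 zx,zy [-0.0026  0.0013] F [-1.4  1.8  0.8] Ftool [-1.6 -1.7 -0.8] T [ 0.3   0.19 -0.02] w 7.8
```

{"fn": "send_rows", "kwargs": {
  "series": [0,0,-0.001,0.008,0,0,0,0,0,-0.001,0.016,0,0,0,0,0,-0.001,0.024,0,0,0,0,0,-0.001,0.032,0,0,0,0,0,-0.001,0.04,0,0,0]
}}

```text
time_s: 8.3
position: [628.5, 83.8, 136.7]
ee_rot: [-3.136, 0.182, 0.005]
ft_force: [-0.5, -0.1, -0.2]
grip_width: 7.9
```

```bash
python3 -c "
from h import *
q()"
```

```text
t 8.3 p [628.51  83.83 136.69] tipXY(tool) 0.96 -0.99 yaw -0.1157 zx,zy [-0.0028  0.0009] F [-0.5 -0.1 -0.2] Ftool [-0.5  0.2  0.2] T [-0.02  0.19  0.02] w 7.9
```

Nearly home, so I'll lower slowly until the collar seats.

{"fn": "send_rows", "kwargs": {
  "series": [0,0,0,0.004,0,0,0,0,0,0,0.008,0,0,0,0,0,0,0.012,0,0,0,0,0,0,0.016,0,0,0,0,0,0,0.02,0,0,0]
}}

```text
time_s: 8.72
position: [628.6, 83.6, 134.8]
ee_rot: [-3.136, 0.181, 0.004]
ft_force: [-5.4, 0.3, 9.1]
grip_width: 8.4
```

```bash
python3 -c "
from h import *
q()"
```

```text
t 8.72 p [628.62  83.65 134.81] tipXY(tool) 1.09 -0.8 yaw -0.1156 zx,zy [-0.0028  0.0004] F [-5.4  0.3  9.1] Ftool [-5.4  0.3 -9.1] T [-0.17  0.93 -0.08] w 8.4
```

{"fn": "send_rows", "kwargs": {
  "series": [0,-0.001,0,0.001,0,0,0,0,-0.001,0,0.001,0,0,0.02,0,-0.001,0,0.001,0,0,0.04,0,-0.001,0,0.001,0,0,0.06,0,-0.001,0,0.001,0,0,0.08]
}}

```text
time_s: 9.13
position: [628.3, 83.8, 134.9]
ee_rot: [-3.118, 0.38, 0.005]
ft_force: [-2.9, 1.7, 3.2]
grip_width: 8.0
```

```bash
python3 -c "
from h import *
q()"
```

```text
t 9.13 p [628.28  83.81 134.92] tipXY(tool) 0.71 -0.93 yaw -0.2425 zx,zy [-0.0033  0.0006] F [-2.9  1.7  3.2] Ftool [-3.3 -1.  -3.2] T [0.09 0.57 0.1 ] w 8.0
```

{"fn": "send_rows", "kwargs": {
  "series": [0,-0.001,0,0.001,0,0,0.04,0,-0.001,0,0.001,0,0,0.08,0,-0.001,0,0.001,0,0,0.12,0,-0.001,0,0.001,0,0,0.16,0,-0.001,0,0.001,0,0,0.2]
}}

```text
time_s: 9.55
position: [628.1, 83.9, 135.0]
ee_rot: [3.019, -0.867, -0.005]
ft_force: [-2.1, 0.5, 2.1]
grip_width: 8.2
```

```bash
python3 -c "
from h import *
q()"
```

```text
t 9.55 p [628.09  83.86 134.96] tipXY(tool) 0.51 -0.95 yaw -0.5595 zx,zy [-0.0034  0.0005] F [-2.1  0.5  2.1] Ftool [-2.   0.7 -2.1] T [0.04 0.41 0.12] w 8.2
```

{"fn": "send_rows", "kwargs": {
  "series": [0,0,0,0.002,0,0,0.04,0,0,0,0.002,0,0,0.08,0,0,0,0.002,0,0,0.12,0,0,0,0.002,0,0,0.16,0,0,0,0.002,0,0,0.2]
}}

```text
time_s: 9.97
position: [628.0, 84.0, 134.9]
ee_rot: [2.844, -1.333, -0.006]
ft_force: [-2.5, 0.3, 2.9]
grip_width: 8.2
```

```bash
python3 -c "
from h import *
q()"
```

```text
t 9.97 p [627.98  83.98 134.94] tipXY(tool) 0.37 -1.06 yaw -0.8764 zx,zy [-0.0036  0.0005] F [-2.5  0.3  2.9] Ftool [-1.8  1.7 -2.9] T [0.07 0.53 0.09] w 8.2
```

{"fn": "send_rows", "kwargs": {
  "series": [0,0,0.001,0.002,0,0,0.04,0,0,0.001,0.002,0,0,0.08,0,0,0.001,0.002,0,0,0.12,0,0,0.001,0.002,0,0,0.16,0,0,0.001,0.002,0,0,0.2]
}}

```text
time_s: 10.38
position: [627.9, 84.1, 135.0]
ee_rot: [2.598, -1.764, -0.005]
ft_force: [-1.8, 1.3, 2.8]
grip_width: 7.9
```

```bash
python3 -c "
from h import *
q()"
```

```text
t 10.38 p [627.87  84.1  134.96] tipXY(tool) 0.25 -1.17 yaw -1.1933 zx,zy [-0.0035  0.0008] F [-1.8  1.3  2.8] Ftool [-1.9  1.2 -2.8] T [0.17 0.39 0.09] w 7.9
```

{"fn": "send_rows", "kwargs": {
  "series": [0,0,0.001,0.002,0,0,0.03,0,0,0.001,0.002,0,0,0.06,0,0,0.001,0.002,0,0,0.09,0,0,0.001,0.002,0,0,0.12,0,0,0.001,0.002,0,0,0.15]
}}

```text
time_s: 10.8
position: [627.8, 84.2, 135.0]
ee_rot: [2.37, -2.06, -0.005]
ft_force: [-1.6, -0.1, 1.4]
grip_width: 8.2
```

```bash
python3 -c "
from h import *
q()"
```

```text
t 10.8 p [627.81  84.22 134.99] tipXY(tool) 0.2 -1.3 yaw -1.4309 zx,zy [-0.0032  0.001 ] F [-1.6 -0.1  1.4] Ftool [-0.1  1.6 -1.4] T [0.12 0.33 0.09] w 8.2
```

{"fn": "send_rows", "kwargs": {
  "series": [0,0,0.001,0.002,0,0,0.01,0,0,0.001,0.002,0,0,0.02,0,0,0.001,0.002,0,0,0.03,0,0,0.001,0.002,0,0,0.04,0,0,0.001,0.002,0,0,0.045]
}}

```text
time_s: 11.22
position: [627.8, 84.3, 134.9]
ee_rot: [2.295, -2.143, -0.005]
ft_force: [-2.7, 0.8, 4.4]
grip_width: 8.3
```

```bash
python3 -c "
from h import *
q()"
```

```text
t 11.22 p [627.77  84.26 134.9 ] tipXY(tool) 0.16 -1.34 yaw -1.5024 zx,zy [-0.0029  0.0011] F [-2.7  0.8  4.4] Ftool [-1.   2.7 -4.4] T [0.16 0.36 0.09] w 8.3
```

{"fn": "send_rows", "kwargs": {
  "series": [0,0,0,0.001,0,0,0.01,0,0,0,0.001,0,0,0.02,0,0,0,0.001,0,0,0.03,0,0,0,0.001,0,0,0.035,0,0,0,0.001,0,0,0.035]
}}

```text
time_s: 11.63
position: [627.8, 84.3, 134.8]
ee_rot: [2.235, -2.206, -0.004]
ft_force: [-2.1, 0.4, 4.5]
grip_width: 8.4
```

```bash
python3 -c "
from h import *
q()"; python3 look.py s6 scene 305 180 140 130 4
```

```text
t 11.63 p [627.82  84.27 134.84] tipXY(tool) 0.22 -1.36 yaw -1.5579 zx,zy [-0.0028  0.0011] F [-2.1  0.4  4.5] Ftool [-0.4  2.1 -4.5] T [0.08 0.49 0.04] w 8.4
t 11.68 p [627.8  84.3 134.9] xyaw -1.5574 z [-0.0028  0.0011 -1.    ] F [-2.7  1.1  3.6] T [0.1  0.47 0.03] w 8.2 q [-5.700e-02  4.200e-01  1.526e+00  1.000e-03  1.198e+00  1.500e+00]
```

View pics/s6.png

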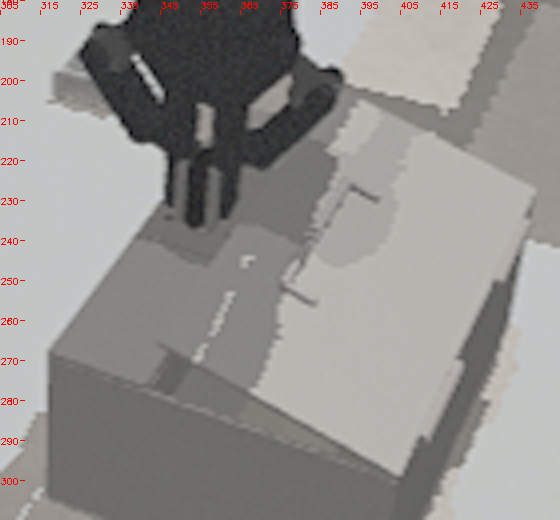

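The lid is ajar: its front edge has lifted clear of the rail, seen at about (345,265) to (400,298). I'll turn a bit further to feel the stop.

{"fn": "send_rows", "kwargs": {
  "series": [0,0,0,0.001,0,0,0.01,0,0,0,0.001,0,0,0.015,0,0,0,0.001,0,0,0.02,0,0,0,0.001,0,0,0.02,0,0,0,0.001,0,0,0.02]
}}

```text
time_s: 12.1
position: [627.8, 84.3, 134.8]
ee_rot: [2.2, -2.241, -0.004]
ft_force: [-1.9, 0.8, 5.0]
grip_width: 8.2
```

```bash
python3 -c "
from h import *
q()"
```

```text
t 12.1 p [627.84  84.26 134.84] tipXY(tool) 0.24 -1.35 yaw -1.5893 zx,zy [-0.0028  0.0011] F [-1.9  0.8  5. ] Ftool [-0.8  2.  -5. ] T [0.06 0.56 0.09] w 8.2
```

{"fn": "send_rows", "kwargs": {
  "series": [0,0,0,0,0,0,-0.04,0,0,0,0,0,0,-0.08,0,0,0,0,0,0,-0.12,0,0,0,0,0,0,-0.16,0,0,0,0,0,0,-0.2]
}}

```text
time_s: 12.52
position: [628.2, 84.3, 134.9]
ee_rot: [-2.526, 1.867, 0.003]
ft_force: [-1.3, 1.4, 3.2]
grip_width: 8.3
```

```bash
python3 -c "
from h import *
q()"
```

```text
t 12.52 p [628.25  84.35 134.88] tipXY(tool) 0.7 -1.51 yaw -1.2728 zx,zy [-0.0016  0.0014] F [-1.3  1.4  3.2] Ftool [-1.7  0.9 -3.2] T [ 0.12  0.17 -0.04] w 8.3
```

{"fn": "send_rows", "kwargs": {
  "series": [0,0,0,0,0,0,-0.04,0,0,0,0,0,0,-0.08,0,0,0,0,0,0,-0.12,0,0,0,0,0,0,-0.16,0,0,0,0,0,0,-0.2]
}}

```text
time_s: 12.93
position: [628.4, 84.4, 134.9]
ee_rot: [-2.789, 1.445, 0.003]
ft_force: [-2.7, 0.7, 4.0]
grip_width: 8.2
```

```bash
python3 -c "
from h import *
q()"
```

```text
t 12.93 p [628.35  84.4  134.89] tipXY(tool) 0.81 -1.58 yaw -0.9563 zx,zy [-0.0013  0.0016] F [-2.7  0.7  4. ] Ftool [-2.2  1.8 -4. ] T [ 0.13  0.44 -0.09] w 8.2
```

{"fn": "send_rows", "kwargs": {
  "series": [0,0,0,0,0,0,-0.04,0,0,0,0,0,0,-0.08,0,0,0,0,0,0,-0.12,0,0,0,0,0,0,-0.16,0,0,0,0,0,0,-0.2]
}}

```text
time_s: 13.35
position: [628.3, 84.4, 134.9]
ee_rot: [-2.981, 0.987, 0.003]
ft_force: [-3.4, 0.3, 5.3]
grip_width: 8.4
```

```bash
python3 -c "
from h import *
q()"
```

```text
t 13.35 p [628.34  84.44 134.88] tipXY(tool) 0.79 -1.64 yaw -0.6397 zx,zy [-0.0013  0.0017] F [-3.4  0.3  5.3] Ftool [-3.   1.8 -5.3] T [ 0.14  0.52 -0.12] w 8.4
```

{"fn": "send_rows", "kwargs": {
  "series": [0,0,0,0,0,0,-0.04,0,0,0,0,0,0,-0.08,0,0,0,0,0,0,-0.12,0,0,0,0,0,0,-0.16,0,0,0,0,0,0,-0.2]
}}

```text
time_s: 13.77
position: [628.3, 84.4, 134.9]
ee_rot: [-3.099, 0.505, 0.003]
ft_force: [-1.8, 1.1, 4.7]
grip_width: 8.2
```

```bash
python3 -c "
from h import *
q()"
```

```text
t 13.77 p [628.29  84.43 134.87] tipXY(tool) 0.73 -1.62 yaw -0.3233 zx,zy [-0.0015  0.0018] F [-1.8  1.1  4.7] Ftool [-2.1 -0.4 -4.7] T [ 0.1   0.51 -0.07] w 8.2
```

{"fn": "send_rows", "kwargs": {
  "series": [0,0,0,0,0,0,-0.03,0,0,0,0,0,0,-0.06,0,0,0,0,0,0,-0.09,0,0,0,0,0,0,-0.11,0,0,0,0,0,0,-0.12]
}}

```text
time_s: 14.18
position: [628.3, 84.4, 134.9]
ee_rot: [-3.133, 0.21, 0.003]
ft_force: [-2.5, -0.0, 5.2]
grip_width: 8.4
```

```bash
python3 -c "
from h import *
q()"
```

```text
t 14.18 p [628.29  84.43 134.87] tipXY(tool) 0.73 -1.62 yaw -0.1341 zx,zy [-0.0015  0.0019] F [-2.5 -0.   5.2] Ftool [-2.5  0.4 -5.2] T [-0.    0.49 -0.03] w 8.4
```

{"fn": "send_rows", "kwargs": {
  "series": [0,0,0,0,0,0,-0.003,0,0,0,0,0,0,-0.006,0,0,0,0,0,0,-0.009,0,0,0,0,0,0,-0.012,0,0,0,0,0,0,-0.014]
}}

```text
time_s: 14.6
position: [628.3, 84.4, 134.9]
ee_rot: [-3.135, 0.176, 0.003]
ft_force: [-2.8, 0.8, 4.6]
grip_width: 8.3
```

```bash
python3 -c "
from h import *
q();
for i in range(2): optics.snapshot('top'); q()"
```

```text
t 14.6 p [628.27  84.44 134.88] tipXY(tool) 0.71 -1.64 yaw -0.112 zx,zy [-0.0015  0.0019] F [-2.8  0.8  4.6] Ftool [-2.9 -0.5 -4.6] T [ 0.02  0.45 -0.06] w 8.3
t 14.65 p [628.28  84.4  134.87] tipXY(tool) 0.72 -1.59 yaw -0.1119 zx,zy [-0.0015  0.0019] F [-2.6  1.8  5.6] Ftool [-2.8 -1.5 -5.6] T [ 0.05  0.45 -0.07] w 8.2
t 14.7 p [628.28  84.39 134.87] tipXY(tool) 0.72 -1.58 yaw -0.1122 zx,zy [-0.0015  0.0019] F [-1.4  0.9  4.3] Ftool [-1.5 -0.7 -4.3] T [ 0.06  0.54 -0.05] w 8.4
```

{"fn": "send_rows", "kwargs": {
  "series": [0,0.001,0.002,0,0,0,-0.002,0,0.002,0.003,0,0,0,-0.002,0,0.002,0.003,-0.004,0,0,-0.002,0,0.002,0.003,-0.008,0,0,-0.002,0,0.002,0.003,-0.013,0,0,-0.002]
}}

```text
time_s: 15.12
position: [628.1, 84.1, 135.5]
ee_rot: [-3.135, 0.171, 0.004]
ft_force: [0.3, 1.5, -4.3]
grip_width: 8.0
```

```bash
python3 -c "
from h import *
q();
for i in range(1): optics.snapshot('top'); q()"
```

```text
t 15.12 p [628.1   84.09 135.48] tipXY(tool) 0.53 -1.27 yaw -0.109 zx,zy [-0.0025  0.0022] F [ 0.3  1.5 -4.3] Ftool [ 0.1 -1.6  4.3] T [ 0.29 -0.19 -0.03] w 8.0
t 15.17 p [628.11  84.   135.62] tipXY(tool) 0.54 -1.17 yaw -0.1091 zx,zy [-0.0026  0.0021] F [ 0.6  1.8 -3.6] Ftool [ 0.4 -1.9  3.6] T [ 0.33 -0.01 -0.  ] w 8.0
```

{"fn": "send_rows", "kwargs": {
  "series": [0,0.002,0,-0.004,0,0,0,0,0.002,0,-0.008,0,0,0,0,0.002,0,-0.01,0,0,0,0,0.002,0,-0.01,0,0,0,0,0.002,0,-0.01,0,0,0]
}}

```text
time_s: 15.58
position: [628.1, 83.8, 136.7]
ee_rot: [-3.135, 0.171, 0.006]
ft_force: [-0.4, 0.4, -4.4]
grip_width: 8.7
```

```bash
python3 -c "
from h import *
q();
for i in range(1): optics.snapshot('top'); q()"
```

```text
t 15.58 p [628.1   83.76 136.7 ] tipXY(tool) 0.52 -0.91 yaw -0.1091 zx,zy [-0.0035  0.0018] F [-0.4  0.4 -4.4] Ftool [-0.4 -0.4  4.4] T [ 0.08  0.14 -0.03] w 8.7
t 15.63 p [628.11  83.81 136.78] tipXY(tool) 0.53 -0.97 yaw -0.109 zx,zy [-0.0034  0.0018] F [ 0.1  1.3 -4.8] Ftool [ 0.  -1.3  4.8] T [ 0.09  0.13 -0.04] w 8.3
```

{"fn": "send_rows", "kwargs": {
  "series": [0,0.002,0,-0.004,0,0,-0.002,0,0.002,0,-0.008,0,0,-0.002,0,0.002,0,-0.01,0,0,-0.002,0,0.002,0,-0.01,0,0,-0.002,0,0.002,0,-0.01,0,0,-0.002]
}}

```text
time_s: 16.05
position: [628.2, 83.7, 138.2]
ee_rot: [-3.136, 0.166, 0.007]
ft_force: [-1.6, -0.0, -5.3]
grip_width: 8.4
```

```bash
python3 -c "
from h import *
q();
for i in range(1): optics.snapshot('top'); q()"
```

```text
t 16.05 p [628.16  83.72 138.18] tipXY(tool) 0.54 -0.88 yaw -0.1059 zx,zy [-0.0041  0.0017] F [-1.6 -0.  -5.3] Ftool [-1.5  0.2  5.3] T [ 0.1   0.26 -0.06] w 8.4
t 16.1 p [628.16  83.74 138.17] tipXY(tool) 0.55 -0.9 yaw -0.1059 zx,zy [-0.0041  0.0017] F [-2.7  0.2 -4.7] Ftool [-2.7  0.1  4.7] T [ 0.07  0.35 -0.03] w 8.4
```

```bash
python3 -c "
from h import *
go([628.3,83.7,141.5],-0.1157)"
```

```text
t 16.1 p [628.2  83.7 138.2] xyaw -0.1059 z [-0.0041  0.0017 -1.    ] F [-2.7  0.2 -4.7] T [ 0.07  0.35 -0.03] w 8.4 q [-0.058  0.418  1.522  0.002  1.206  0.047]
frac 1.0 final row 1.0 [0.001, 0.0, -0.022] [-0.001, 0.003, 0.006]
```

{"fn": "send_rows", "kwargs": {
  "series": [0,0,0,-0.004,-0.0005,0.001,0.003,0,0,0,-0.009,-0.001,0.002,0.006,0,0,0,-0.014,-0.001,0.002,0.006,0,0,0,-0.019,-0.001,0.002,0.006,0,0,0,-0.022,-0.001,0.002,0.006]
}}

```text
time_s: 16.52
position: [628.2, 84.0, 141.8]
ee_rot: [-3.136, 0.181, 0.002]
ft_force: [-1.4, 3.0, -3.4]
grip_width: 8.3
```

```bash
python3 -c "
from h import *
q();
for i in range(1): optics.snapshot('top'); q()"
```

```text
t 16.52 p [628.18  83.98 141.79] tipXY(tool) 0.7 -1.07 yaw -0.1152 zx,zy [-0.0011  0.0002] F [-1.4  3.  -3.4] Ftool [-1.8 -2.9  3.4] T [ 0.4   0.44 -0.01] w 8.3
t 16.57 p [628.2   84.   141.82] tipXY(tool) 0.72 -1.1 yaw -0.1151 zx,zy [-0.001   0.0001] F [-2.5  3.2 -1.9] Ftool [-2.8 -2.8  1.9] T [0.47 0.5  0.01] w 8.3
```

{"fn": "send_rows", "kwargs": {
  "series": [0,-0.001,-0.001,-0.01,0,0,0,0,-0.001,-0.001,-0.02,0,0,0,0,-0.001,-0.001,-0.03,0,0,0,0,-0.001,-0.001,-0.04,0,0,0,0,-0.001,-0.001,-0.05,0,0,0]
}}

```text
time_s: 16.98
position: [628.3, 84.0, 149.8]
ee_rot: [3.136, -0.181, -0.0]
ft_force: [-0.8, 1.1, -1.2]
grip_width: 8.0
```

```bash
python3 -c "
from h import *
q()"
```

```text
t 16.98 p [628.33  84.03 149.76] tipXY(tool) 0.89 -1.14 yaw -0.1152 zx,zy [-0.0003  0.    ] F [-0.8  1.1 -1.2] Ftool [-0.9 -1.   1.2] T [ 0.23  0.32 -0.02] w 8.0
```

{"fn": "send_rows", "kwargs": {
  "series": [0,0,0,-0.02,0,0,0,0,0,0,-0.05,0,0,0,0,0,0,-0.1,0,0,0,0,0,0,-0.2,0,0,0,0,0,0,-0.3,0,0,0]
}}

```text
time_s: 17.4
position: [628.7, 83.7, 196.0]
ee_rot: [3.136, -0.181, 0.001]
ft_force: [-0.1, 1.2, 0.3]
grip_width: 8.3
```

```bash
python3 look.py s7 scene 305 150 140 130 4; python3 -c "
from h import *
go([468.8,-277,205],-1.370)"
```

```text
t 17.45 p [630.8  83.6 200.4] xyaw -0.1153 z [ 7.5e-03 -9.0e-04 -1.0e+00] F [2.4 0.  3.1] T [-0.01 -0.05  0.09] w 8.0 q [-0.058  0.353  1.477 -0.     1.304  0.058]
t 17.45 p [630.8  83.6 200.4] xyaw -0.1153 z [ 7.5e-03 -9.0e-04 -1.0e+00] F [2.4 0.  3.1] T [-0.01 -0.05  0.09] w 8.0 q [-0.058  0.353  1.477 -0.     1.304  0.058]
frac 0.4 final row 1.0 [-0.317, 1.0, -0.015] [-0.001, -0.002, 0.318]
```

View pics/s7.png

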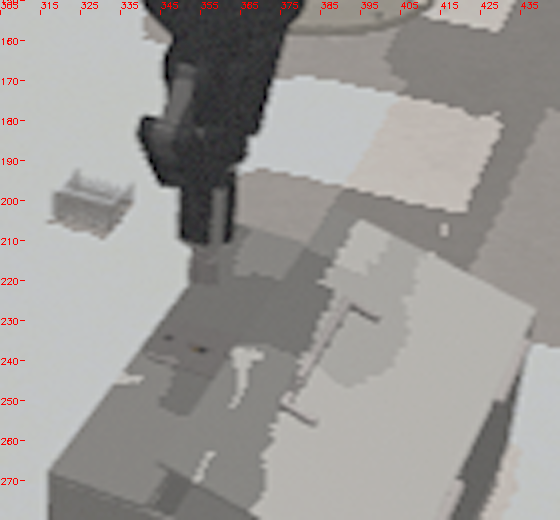

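{"fn": "send_rows", "kwargs": {
  "series": [0,-0.063,0.2,0,0,0,0.064,0,-0.126,0.4,0,0,0,0.127,0,-0.19,0.6,-0.02,0,0,0.19,0,-0.253,0.8,-0.02,0,0,0.254,0,-0.317,1.0,-0.02,0,0,0.318]
}}

```text
time_s: 17.87
position: [566.3, -61.4, 204.1]
ee_rot: [-2.991, 0.957, -0.016]
ft_force: [0.5, 0.5, -1.1]
grip_width: 8.2
```

```bash
python3 -c "
from h import *
go([468.8,-277,205],-1.370)"
```

```text
t 17.87 p [566.3 -61.4 204.1] xyaw -0.6194 z [ 0.0099 -0.0022 -0.9999] F [ 0.5  0.5 -1.1] T [-0.05  0.01  0.  ] w 8.2 q [-3.210e-01  1.820e-01  1.677e+00  1.000e-03  1.273e+00  2.980e-01]
frac 0.65 final row 1.0 [0.197, 1.0, -0.006] [-0.003, -0.003, 0.309]
```

{"fn": "send_rows", "kwargs": {
  "series": [0,0.04,0.2,0,0,0,0.062,0,0.08,0.4,0,0,0,0.124,0,0.12,0.6,0,0,0,0.185,0,0.16,0.8,0,0,0,0.247,0,0.197,1.0,0,-0.003,-0.003,0.309]
}}

```text
time_s: 18.28
position: [502.8, -202.6, 204.7]
ee_rot: [2.67, -1.655, 0.01]
ft_force: [-0.3, -1.2, -0.2]
grip_width: 8.4
```

```bash
python3 -c "
from h import *
go([468.8,-277,190],-1.370)"
```

```text
t 18.28 p [ 502.8 -202.6  204.7] xyaw -1.1097 z [ 0.0051 -0.0034 -1.    ] F [-0.3 -1.2 -0.2] T [-0.02 -0.01 -0.02] w 8.4 q [-0.606  0.114  1.751  0.     1.271  0.504]
frac 1.0 final row 1.0 [0.343, 0.424, 0.098] [-0.002, -0.003, 0.166]
```

{"fn": "send_rows", "kwargs": {
  "series": [0,0.1,0.12,0,0,0,0.05,0,0.2,0.25,0.02,0,0,0.1,0,0.3,0.37,0.05,-0.001,-0.002,0.15,0,0.343,0.424,0.098,-0.002,-0.003,0.166,0,0.343,0.424,0.098,-0.002,-0.003,0.166]
}}

```text
time_s: 18.7
position: [467.7, -278.5, 189.0]
ee_rot: [2.43, -1.991, -0.001]
ft_force: [0.4, -0.2, -0.7]
grip_width: 7.7
```

```bash
python3 look.py s8 scene 195 80 70 105 6; python3 -c "
from h import *
go([468.8,-277,145],-1.370)"
```

```text
t 18.75 p [ 468.4 -277.1  189.4] xyaw -1.3707 z [-1.0e-04  1.1e-03 -1.0e+00] F [-0.8  0.6 -0.8] T [ 0.05 -0.01  0.01] w 8.1 q [-7.570e-01  1.400e-01  1.754e+00  1.000e-03  1.248e+00  6.140e-01]
t 18.75 p [ 468.4 -277.1  189.4] xyaw -1.3707 z [-1.0e-04  1.1e-03 -1.0e+00] F [-0.8  0.6 -0.8] T [ 0.05 -0.01  0.01] w 8.1 q [-7.570e-01  1.400e-01  1.754e+00  1.000e-03  1.248e+00  6.140e-01]
frac 1.0 final row 1.0 [0.0, -0.003, 0.296] [-0.0, 0.001, -0.0]
```

View pics/s8.png

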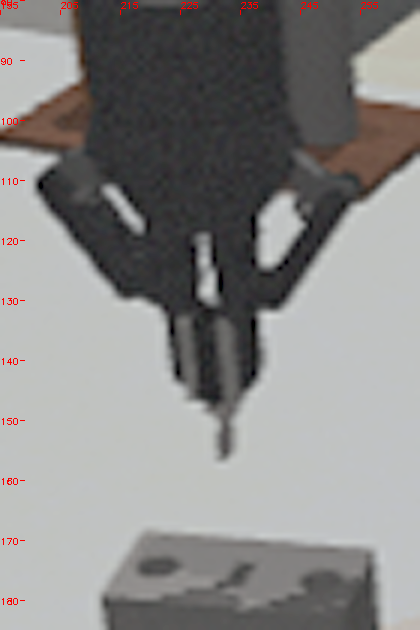

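{"fn": "send_rows", "kwargs": {
  "series": [0,0,-0.002,0.1,0,0,0,0,0,-0.002,0.2,0,0,0,0,0,-0.002,0.296,0,0,0,0,0,-0.002,0.296,0,0,0,0,0,-0.002,0.296,0,0,0]
}}

```text
time_s: 19.17
position: [468.9, -275.5, 144.6]
ee_rot: [-2.434, 1.985, 0.004]
ft_force: [-0.5, -0.5, -0.7]
grip_width: 8.4
```

```bash
python3 -c "
from h import *
go([468.8,-277,125],-1.370)"
```

```text
t 19.17 p [ 468.9 -275.5  144.6] xyaw -1.3682 z [-0.001   0.0024 -1.    ] F [-0.5 -0.5 -0.7] T [ 0.01 -0.06  0.02] w 8.4 q [-7.540e-01  1.940e-01  1.788e+00  1.000e-03  1.162e+00  6.140e-01]
frac 1.0 final row 1.0 [0.01, 0.003, 0.131] [0.0, 0.002, 0.001]
```

{"fn": "send_rows", "kwargs": {
  "series": [0,0.01,0.003,0.02,0,0.001,0.001,0,0.01,0.003,0.05,0,0.001,0.001,0,0.01,0.003,0.08,0,0.001,0.001,0,0.01,0.003,0.1,0,0.001,0.001,0,0.01,0.003,0.12,0,0.001,0.001]
}}

```text
time_s: 19.58
position: [468.8, -277.0, 126.4]
ee_rot: [-2.433, 1.987, 0.002]
ft_force: [-1.0, 0.4, -0.7]
grip_width: 8.1
```

```bash
python3 -c "
from h import *
go([468.8,-277,114],-1.370)"
```

```text
t 19.58 p [ 468.8 -277.   126.4] xyaw -1.3697 z [-7.e-04  1.e-03 -1.e+00] F [-1.   0.4 -0.7] T [-0.03 -0.04  0.  ] w 8.1 q [-0.756  0.22   1.798  0.     1.124  0.614]
frac 1.0 final row 1.0 [0.0, -0.0, 0.083] [0.0, 0.001, 0.0]
```

{"fn": "send_rows", "kwargs": {
  "series": [0,0,0,0.02,0,0,0,0,0,0,0.04,0,0,0,0,0,0,0.06,0,0,0,0,0,0,0.075,0,0,0,0,0,0,0.083,0,0,0]
}}

```text
time_s: 20.0
position: [468.6, -276.9, 113.5]
ee_rot: [-2.433, 1.987, 0.003]
ft_force: [-0.5, -0.1, -0.2]
grip_width: 8.5
```

```bash
python3 -c "
from h import *
st();optics.snapshot('top');st()"
```

```text
t 20.0 p [ 468.6 -276.9  113.5] xyaw -1.3697 z [-0.001   0.0013 -1.    ] F [-0.5 -0.1 -0.2] T [-0.02  0.03 -0.02] w 8.5 q [-0.756  0.238  1.805  0.     1.1    0.614]
t 20.05 p [ 468.6 -276.9  113.4] xyaw -1.3698 z [-0.0012  0.0014 -1.    ] F [ 0.3  1.  -1.1] T [ 0.01  0.07 -0.02] w 8.0 q [-0.756  0.238  1.806  0.     1.1    0.614]
```

{"fn": "send_rows", "kwargs": {
  "series": [0,0,0,0.003,0,0,0,0,0,0,0.006,0,0,0,0,0,0,0.006,0,0,0,0,0,0,0.006,0,0,0,0,0,0,0.006,0,0,0]
}}

```text
time_s: 20.47
position: [468.6, -277.0, 112.9]
ee_rot: [-2.433, 1.987, 0.002]
ft_force: [-1.6, 0.9, 2.6]
grip_width: 8.3
```

```bash
python3 -c "
from h import *
st();optics.snapshot('top');st()"
```

```text
t 20.47 p [ 468.6 -277.   112.9] xyaw -1.3697 z [-0.001   0.0012 -1.    ] F [-1.6  0.9  2.6] T [ 0.18  0.21 -0.02] w 8.3 q [-0.756  0.239  1.806  0.     1.098  0.614]
t 20.52 p [ 468.7 -277.   112.9] xyaw -1.3697 z [-0.001   0.0012 -1.    ] F [-1.7  1.   3.6] T [ 0.17  0.23 -0.04] w 8.4 q [-0.756  0.239  1.806  0.     1.098  0.614]
```

The collar is resting on the stand (about 3 N at z = 112.9). I'll open partway, then retreat upward.

{"fn": "send_rows", "kwargs": {
  "series": [0.2,0,0,0,0,0,0,0.4,0,0,0,0,0,0,0.5,0,0,0,0,0,0,0.5,0,0,0,0,0,0,0.5,0,0,0,0,0,0]
}}

```text
time_s: 20.93
position: [468.6, -276.9, 112.8]
ee_rot: [-2.433, 1.987, 0.002]
ft_force: [-0.4, 0.8, -1.7]
grip_width: 42.6
```

```bash
python3 look.py s9 scene 195 100 70 85 8
```

```text
t 20.98 p [ 468.6 -276.9  112.8] xyaw -1.3697 z [-0.0011  0.0013 -1.    ] F [-0.2  0.2 -1. ] T [ 0.03 -0.    0.02] w 43.1 q [-0.756  0.239  1.806  0.     1.098  0.614]
```

View pics/s9.png

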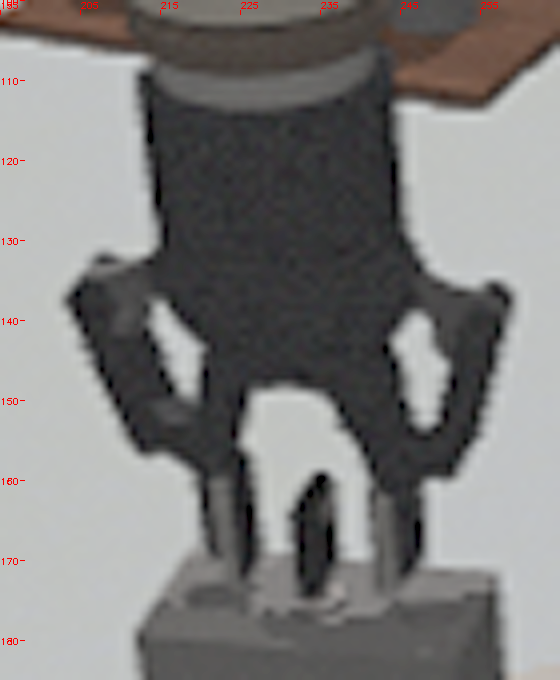

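The key stands upright and free between the open fingers, with its bow at about (234,167). Next is the straight retreat upward.

{"fn": "send_rows", "kwargs": {
  "series": [0.5,0,0,-0.1,0,0,0,0.5,0,0,-0.3,0,0,0,0.5,0,0,-0.5,0,0,0,0.5,0,0,-0.7,0,0,0,0.5,0,0,-0.8,0,0,0]
}}

```text
time_s: 21.4
position: [469.9, -278.1, 237.1]
ee_rot: [2.433, -1.987, 0.007]
ft_force: [0.3, -0.2, 0.9]
grip_width: 43.1
```

{"fn": "send_rows", "kwargs": {
  "series": [0.5,-0.2,-0.2,0,0,0,0,0.5,-0.4,-0.4,0,0,0,0,0.5,-0.6,-0.6,0,0,0,0,0.5,-0.6,-0.6,0,0,0,0,0.5,-0.6,-0.6,0,0,0,0]
}}

```text
time_s: 21.82
position: [540.9, -170.0, 236.9]
ee_rot: [2.437, -1.982, 0.007]
ft_force: [-0.4, -0.2, -0.1]
grip_width: 42.5
```

Run:
```python
from h import *
st()
s=optics.snapshot('scene');t=optics.snapshot('top')
cv2.imwrite('pics/sf.png',s[:,:,::-1]);cv2.imwrite('pics/tf.png',t[:,:,::-1])
crop(s,205,150,60,60,9,'pics/s10.png')
```

```text
t 21.82 p [ 540.9 -170.   236.9] xyaw -1.3656 z [ 0.0032 -0.0027 -1.    ] F [-0.4 -0.2 -0.1] T [-0.07 -0.03 -0.  ] w 42.5 q [-5.170e-01  1.500e-01  1.645e+00 -1.000e-03  1.342e+00  8.490e-01]
```

View pics/s10.png

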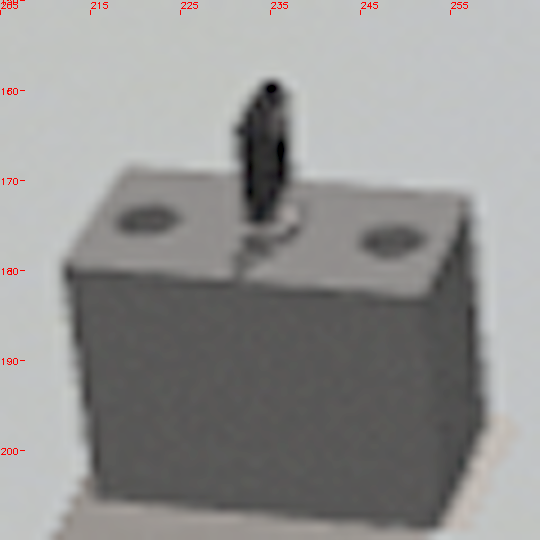

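View pics/sf.png

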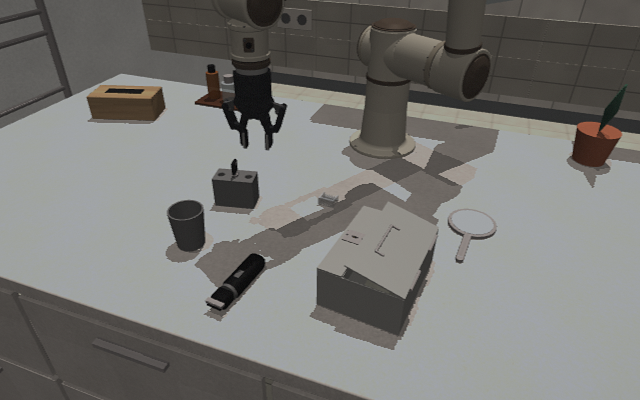

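View pics/tf.png

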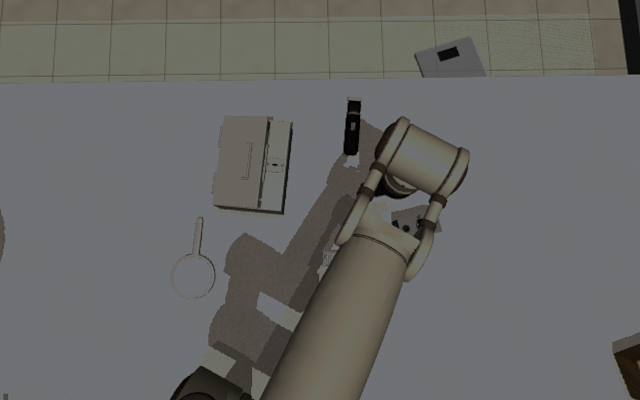

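The key stands upright in the middle slot at about (235,167), looking the same as at the start. The lid is ajar, the bystanders appear unmoved, and the gripper is clear of everything.

```bash
python3 -c "
from cell import hand_in
print(hand_in())"
```

```text
the job is handed in; nothing more can be done
None
```

The box is open and the key is back in the stand. I handed the job in at about 22 s of the 72 s allowed; no verdict was reported.

**What I did**
- **Insertion:** I took the key from the stand and felt for the slot with light pressure. It dropped in about 1.7 mm from where I first touched down, and I lowered it until the collar seated.
- **Turning:** I turned the key about 84° clockwise against roughly 0.1 N m, and the lid sprang ajar. I then turned it back home and drew it out.
- **Return:** I stood the key in the middle slot, let go and moved the arm clear.

**Last checks**
- **Final pictures:** the key stands upright in the middle slot, looking as it did at the start. The lid is ajar, nothing else appears moved by eye, and the gripper touches nothing.
- **Forces:** the highest reading I saw was about 10 N, well under the 40 N limit. I read forces at the end of each move, not continuously.

**What did not fully agree**
- **Depth:** the measured insertion was about 19 to 19.5 mm, not the nominal 20 mm. That still clears the 17.5 mm needed.
- **Far stop:** I did not feel a clear rise in torque. I stopped at 1.47 rad (1.36 needed) once the lid was open, so as not to force the lock.
- **Drawing out:** the first few millimetres dragged with about 5 N. The drag eased after I straightened the key, turning it back about 0.5° and taking out a slight tilt.

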